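Lock the cake turntable hub with its pin

ROBOT

A 6-joint arm with a two-finger parallel gripper is mounted at the origin on the work surface. World frame = base frame: x ahead of the robot, y to its left, z up, the work surface at z = 0. Lengths are in m, angles in rad, forces in N, time in s.
With the tool pointing down it reaches from about 0.4 to 0.825 m from the base axis. Payload 7 kg.
Tool frame: the origin (TCP) lies on the front face of the gripper's body, between the roots of the fingers; the fingertips stand 66 mm ahead of it and the grasp point (between the pads) lies 47 mm ahead of it; z points along the fingers, y is the direction in which the jaws open and shut (so a half turn about z gives the same grasp; the last joint's range is limited). The gripper opens to 88 mm and grips with 3 to 60 N. Pads are 19 mm wide; open, the fingers measure 130 mm over their backs; the gripper's body (78 mm by 193 mm) begins 47 mm behind the grasp point.
Start: joints at [-0.908, 0.359, 0.012, 0, -1.224, -0.288], TCP at [0.247, -0.628, 0.292] pointing down, gripper open.
Joint ranges: [-3.07, 3.07], [-1.43, 2.12], [-1.02, 1.25], [-3.03, 1.67], [-3.05, -0], [-3.03, 3.03]. Speed limits (rad/s): [2.39, 2.39, 3.01, 3.14, 3.14, 3.14].

INTERFACE

Orientations are given as a unit quaternion [x, y, z, w].
In Python, from cell import readout, viewer, env gives the robot as it stands. The module is installed in compiled form; this text tells all that it offers.
- The arm moves only by the tool jog_arm, never from a script. Its argument "targets" is a list of rows, each a list of 7 numbers: the shift along the world's x, y, z each as a share of 50 mm, from -1 to 1, then the turn, a rotation vector about the world's x, y, z each as a share of 0.5 rad, from -1 to 1, then the closure, from 0 (fully open) to 1 (shut). In form: [[tx, ty, tz, ax, ay, az, jaw], ...]. A call has 1 to 20 rows; each row shifts and turns the pose as measured when the row begins; what a row does not reach is not made up. A row lasts 1/10 s, in which the tool goes at most 50 mm and 8.59 degrees, less where a joint would pass 70% of its speed; a pose out of reach is approached as far as the arm can. A call with a number of a shift or a turn outside -1 to 1 is refused whole. A call with a gripper value outside its range is refused whole. The fingers move at their own pace and stop on an object; "grip_force" is the grip in N (left out, the last holds). Time passes only in rows, so rows that do not move let the fingers close. It gives the time, the measured TCP pose, the force and the opening at its end, in the units of the state.
- readout.get_state(): the state, without advancing time (a new reading comes with each control period).
- viewer.get_image(name): name is "scene" or "side" or "wrist"; returns a dict with "img" (384x512x3 uint8, red, green, blue), "intrinsics" (3x3 intrinsics, pixels), "dist" ([k1, k2, p1, p2, k3] as OpenCV has them; the pictures are not rectified), "world_to_cam" (4x4, takes a point from world to camera coordinates); the wrist camera has in their place "mount" (4x4, takes a point from camera to tool coordinates, whose origin is the TCP and whose axes are the flange's). Camera axes: x right, y down, z forward; pixel columns grow to the right and rows downward; lengths in m; the calibration is good to about 2 mm. A picture is of the moment at which its call begins: read the wrist's pose just before it. There is no depth.
- env.hand_in(): hands the job in, once; it reports no verdict.
The state is a dict: "time": time; "joint_positions": joint angles; "dq": joint speeds; "joint_torque": joint torques, N m; "ee_pos": TCP position; "orientation": TCP orientation; "ft_force": force on the tool from outside, world axes, zero at the start; "moment": the same for the moment, N m; "opening": opening from 0.0 (shut) to 1.0 (fully open).
Only numpy, scipy, OpenCV 4.12 (cv2) and the standard library are available. Lean on these libraries where they do the work, as an engineer would, in place of code of your own. Each camera call takes 0.05 s, during which the arm holds its last target.

TASK

Lock the cake turntable so that its platter can be fitted: stand the slim lock pin from the white rest upright in the guide hole of the turntable's arm, turn the hub anticlockwise (seen from above) by its knob until the hole in its flange comes under the pin and catches it, then push the pin fully home, its head down on the arm, and let go. Do it gently by feel: stop turning as soon as the pin catches so that the knob does not slip on the hub, do not ram the pin against the hub, and leave the other things on the table where they are.

Things in the scene. Friction and masses are not known exactly. Their poses are not given: they have to be found in the camera images.
- pin_mid (a point): Lock pin, loose, about 80 g, 86 mm long: steel shank 10 mm in diameter, 52 mm long, with a slightly tapered tip below; above it a dark round head 18 mm wide and 34 mm tall. It starts upright in the smaller hole of the white rest, its tip 6 mm above the table. This point is half-way up its axis: 43 mm above the tip, 26 mm below the middle of the head. z points along the pin to the head.
- pin_shoulder (a point): Underside of the lock pin's head, on its axis: 52 mm above the tip, 17 mm below the middle of the head. It lies on the arm's top, at guide_mouth, when the pin is fully home.
- guide_mouth (a point): Centre of the guide hole, on top of the fixed aluminium arm over the hub's flange, 68 mm above the table. Vertical hole, 11.5 mm in diameter, 3 mm wider all round at the mouth, through the arm's 25 mm. The arm is 40 mm wide and ends 20 mm short of the hole's centre towards the knob. x points away from the knob's axis (80 mm off) to the arm's post; z is up.
- flange_top (a point): Point of the stand under the guide hole at the height of the hub flange's flat top, 40 mm above the table (3 mm under the arm). On solid flange the pin stands with its shoulder 24 mm above guide_mouth. When the flange's hole comes under it (within about 1 mm) it drops 6 mm by its weight, onto a plug in the hole, and blocks the hub. Pressed with 4 to 6 N, it pushes the plug down until its head lies on the arm.
- hub_axis (a point): Point of the stand on the hub's turning axis, 40 mm above the table. Hub: round aluminium flange, radius 98 mm, 14 mm thick, with one 12 mm hole 80 mm from the axis, a black plug 6 mm down in it. The hub's angle is not measured: the hole starts, in plain sight, 22 to 72 degrees clockwise of the guide hole seen from above. The hub turns with a drag of about 0.05 N m and stays where left.
- knob_grip (a point): Grip height on the hub's axis, 94 mm above the table (this point does not turn). The plain round dark knob is 52 mm in diameter, from 50 to 113 mm above the table. Turn slowly (under 0.3 rad/s) or the pin may skip the hole. Once the pin has caught, the torque on the knob rises by 0.2 to 0.4 N m and the knob begins to slip on the hub. Over 20 N between pin and hub counts as ramming.
- knob (a joint): How far the knob has slipped on the hub, rad, 0 at the start, positive anticlockwise. It slips at about 0.45 N m, that is when turned on against the caught pin. More than 0.25 rad of slip counts as forcing it.
- rest: White plastic pin rest, fixed, 60 x 110 x 36 mm high; origin at the centre of its underside, its long side along y. Holes 30 mm deep at y = -28 mm (12 mm wide, lock pin) and y = +28 mm (stop pin).
- stop_mid (a point): Stop pin, loose, not to be used: stouter and shorter (shank 16 mm, head 30 mm wide and 14 mm tall, 50 mm overall), in the other hole of the rest. Its centre.
- bowl_mid (a point): Steel bowl, loose, 124 mm wide, 60 mm tall; its centre.
- nozzle_a_mid (a point): Small steel piping nozzle, loose cone 28 mm wide, 42 mm tall; its centre.
- nozzle_b_mid (a point): Steel piping nozzle, loose cone 32 mm wide, 46 mm tall; its centre.
- cake_ring_mid (a point): Steel cake ring, loose, 104 mm wide, 50 mm tall; its centre.
- jar_mid (a point): White jar with a steel cap, loose, 64 mm wide, 85 mm tall; its centre.
- palette_grip (a point): Handle of a spatula 240 mm long lying on the table.

How it is judged:
On the way, in this order (a step that is already met when the one before it is completed fails the run):
1. the lock pin's tip is in the guide hole (horizontal distance between pin_shoulder and guide_mouth below 0.008 m and z of pin_shoulder in the frame of guide_mouth below 0.042 m and angle between pin_mid's own z axis and vertical below 0.2 rad), for 0.05 s.
2. the pin is pushed through the hub's hole, home (distance between pin_shoulder and guide_mouth below 0.006 m), for 0.2 s.
At the end, for the whole second after the job is handed in: The lock pin is fully home: underside of its head within 5 mm of the guide hole's mouth, upright within 0.12 rad, released and at rest (distance between pin_shoulder and guide_mouth below 0.005 m and angle between pin_mid's own z axis and vertical below 0.12 rad and linear speed of pin below 0.02 m/s); the robot touches nothing.
It fails at once if the pin is rammed into the hub or wrenched by it (more than 20 N between them) (contact force between pin and hub above 20 N).
It fails at once if the knob is forced round on the hub (slips by more than 0.25 rad) (value of joint knob above 0.25 rad or value of joint knob below -0.25 rad).
It fails at once if another thing on the table is moved by more than 30 mm (distance of any of stop_mid, bowl_mid, nozzle_a_mid, nozzle_b_mid, cake_ring_mid, jar_mid, palette_grip from where it was at the start of the episode above 0.03 m).
It also fails if it takes over 72 s, if anything falls off the work surface, if the arm or the gripper's body presses on something with over 40 N, if the wrist force passes 120 N, or if a joint passes its speed limit or range.

## Working session

There is one attempt and no reset: what is moved stays moved. The work goes in short steps, Python scripts to look and compute and a tool call to move; the robot and the scene stay as the last step left them, time stands still between calls to the robot, and variables do not carry over. Pictures are saved under pics/ and viewed, and the job is handed in when it is done.

Besides the shell and the picture viewer there is one more tool, called after "Request:" as name([rows], argument=value, ...), one row to a line, values as JSON. jog_arm: Moves the arm, as the interface text tells. Shift numbers are shares of 50 mm and turn numbers shares of 0.5 rad, none past 1 either way. Its arguments: {"type":"object","properties":{"targets":{"type":"array"},"grip_force":{"type":"number"}},"required":["targets"]}

```bash
mkdir -p pics; ls; python3 - <<'E'
from cell import readout, viewer, env
import cv2,numpy as np
s=readout.get_state()
for k,v in s.items(): print(k,np.round(v,4))
for n in ["scene","side","wrist"]:
    d=viewer.get_image(n)
    cv2.imwrite(f"pics/{n}0.png",d["img"][:,:,::-1])
    print(n,d["intrinsics"],d["dist"],d.get("world_to_cam",d.get("mount")))
E
```

```text
pics
time 0.0
joint_positions [-9.0790e-01  3.5940e-01  1.1100e-02 -4.0000e-04 -1.2241e+00 -2.8810e-01]
dq [-0.0004 -0.0013  0.0008 -0.0011 -0.0004 -0.0011]
joint_torque [-1.10000e-03 -5.82717e+01  2.93057e+01  6.99750e+00  6.80000e-03
 -2.00000e-04]
ee_pos [ 0.247  -0.6278  0.2912]
orientation [-1.862e-01  9.825e-01  8.000e-04 -2.000e-04]
ft_force [ 0.5113 -0.0812  0.7649]
moment [ 0.0195 -0.0517  0.0188]
opening 0.9965
scene [[391.40667861   0.         256.44937089]
 [  0.         391.40667861 191.69868118]
 [  0.           0.           1.        ]] [-0.08426772  0.          0.          0.          0.        ] [[ 0.52726159  0.84969639 -0.00335709 -0.36063271]
 [ 0.52717526 -0.33022121 -0.78296884 -0.18873073]
 [-0.66639437  0.41105962 -0.62205187  1.61898874]
 [ 0.          0.          0.          1.        ]]
side [[444.6094494    0.         256.19123918]
 [  0.         444.6094494  188.37330972]
 [  0.           0.           1.        ]] [0.04738657 0.         0.         0.         0.        ] [[-0.75719135 -0.65302643  0.01475585  0.45761011]
 [-0.51187607  0.57918995 -0.63444613  0.29466157]
 [ 0.40576365 -0.48795029 -0.77282622  1.21053837]
 [ 0.          0.          0.          1.        ]]
wrist [[274.24141509   0.         256.9084128 ]
 [  0.         274.24141509 187.84741882]
 [  0.           0.           1.        ]] [-0.06657126  0.          0.          0.          0.        ] [[-6.25320261e-04 -9.54779094e-01 -2.97315474e-01  8.09872068e-02]
 [ 9.99999772e-01 -6.73055046e-04  5.81832112e-05  1.83097726e-04]
 [-2.55661794e-04 -2.97315370e-01  9.54779297e-01 -9.41576289e-02]
 [ 0.00000000e+00  0.00000000e+00  0.00000000e+00  1.00000000e+00]]
```

View pics/scene0.png

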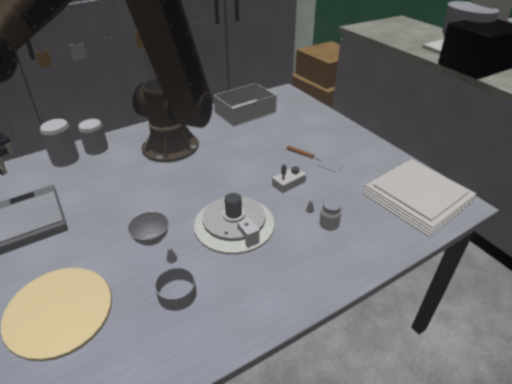

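View pics/side0.png

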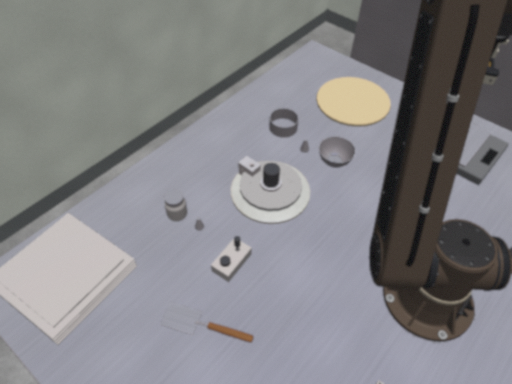

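View pics/wrist0.png

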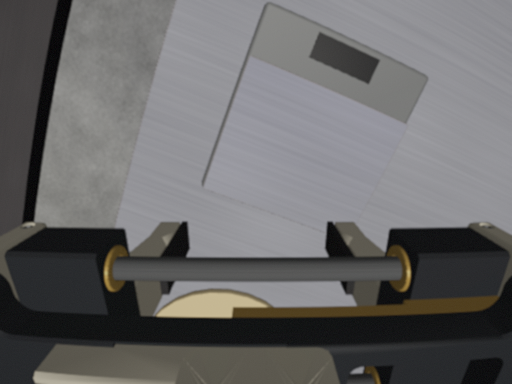

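The overview shows the turntable near scene (234,215), with the rest at (289,178) and the lock pin at its left hole. I'll zoom in for measurements.

```bash
cat > h.py <<'E'
from cell import readout, viewer, env
import cv2,numpy as np
from scipy.spatial.transform import Rotation as R
def cam(n):
    s=readout.get_state(); d=viewer.get_image(n)
    if n=="wrist":
        T=np.eye(4);T[:3,:3]=R.from_quat(s["orientation"]).as_matrix();T[:3,3]=s["ee_pos"]
        d["world_to_cam"]=np.linalg.inv(T@np.array(d["mount"]))
    for k in("intrinsics","dist","world_to_cam"): d[k]=np.array(d[k],float)
    return d
def p2w(d,uv,z):
    q=cv2.undistortPoints(np.array([[uv]],float),d["intrinsics"],d["dist"])[0,0]
    W=np.linalg.inv(d["world_to_cam"]);r=W[:3,:3]@[q[0],q[1],1];o=W[:3,3]
    return o+r*(z-o[2])/r[2]
def w2p(d,P):
    P=np.atleast_2d(np.array(P,float));T=d["world_to_cam"]
    return cv2.projectPoints(P,cv2.Rodrigues(T[:3,:3])[0],T[:3,3],d["intrinsics"],d["dist"])[0][:,0]
def tri(obs):
    A=[]
    for d,uv in obs:
        q=cv2.undistortPoints(np.array([[uv]],float),d["intrinsics"],d["dist"])[0,0];P=d["world_to_cam"][:3]
        A+= [q[0]*P[2]-P[0],q[1]*P[2]-P[1]]
    v=np.linalg.svd(np.array(A))[2][-1];return v[:3]/v[3]
def crop(d,x0,y0,w,h,f,name):
    c=d["img"][y0:y0+h,x0:x0+w,::-1]
    cv2.imwrite(f"pics/{name}.png",cv2.resize(c,None,fx=f,fy=f,interpolation=cv2.INTER_CUBIC))
def st():
    s=readout.get_state()
    print("t",round(s["time"],2),"p",np.round(s["ee_pos"],4),"q",np.round(s["orientation"],3),"F",np.round(s["ft_force"],2),"M",np.round(s["moment"],3),"open",round(s["opening"],3),"j",np.round(s["joint_positions"],3))
E
python3 - <<'E'
from h import *
d=cam("scene");crop(d,185,155,130,100,6,"sc1")
e=cam("side");crop(e,160,145,160,135,5,"si1")
np.save("sc.npy",d,allow_pickle=True);np.save("si.npy",e,allow_pickle=True)
E
```

```text
(no output)
```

View pics/sc1.png

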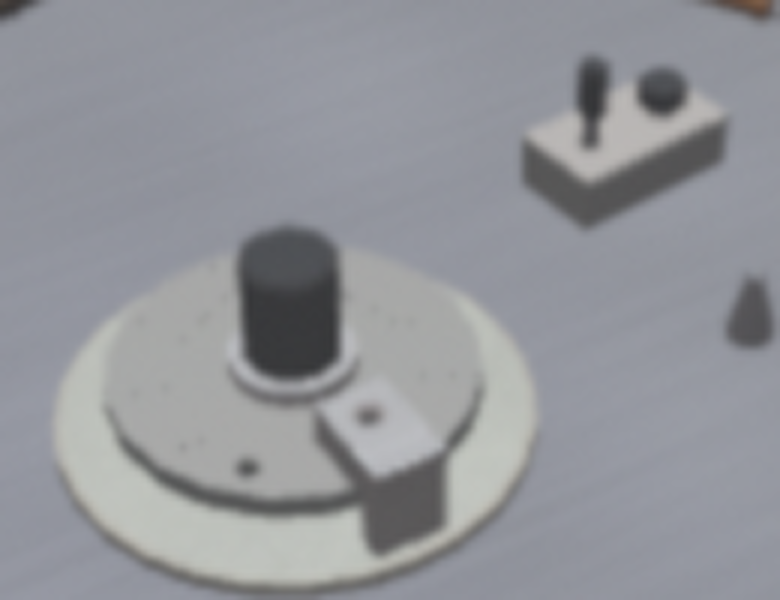

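View pics/si1.png

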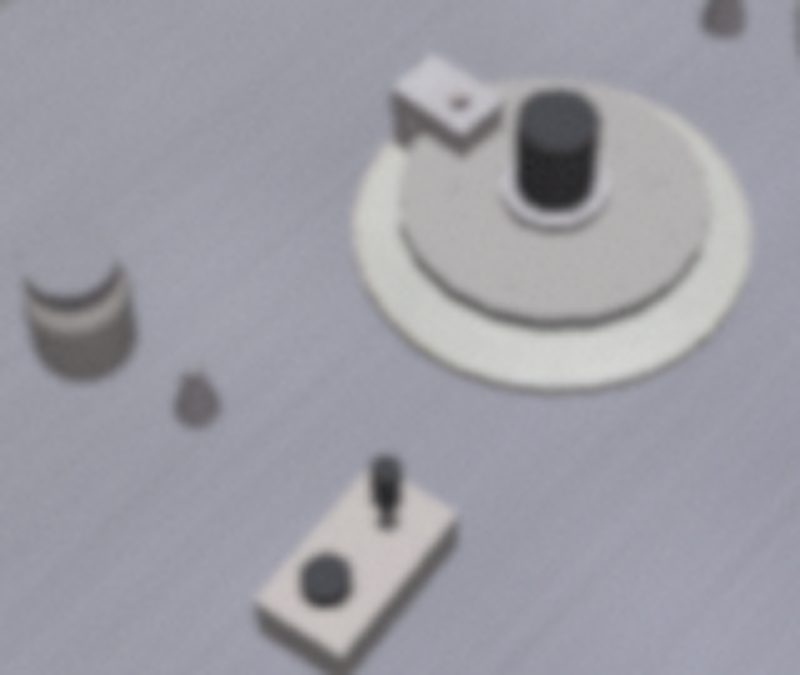

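```bash
python3 - <<'E'
from h import *
d=np.load("sc.npy",allow_pickle=True).item();e=np.load("si.npy",allow_pickle=True).item()
S=lambda x,y:((x+.5)/6-.5+185,(y+.5)/6-.5+155)
I=lambda x,y:((x+.5)/5-.5+160,(y+.5)/5-.5+145)
for n,a,b,z in [("knobtop",(290,257),(559,119),.113),("guide",(369,416),(459,101),.068),("pintop",(595,67),(386,466),.092),("pinhole",(590,146),(386,521),.036),("stop top",(662,85),(327,574),.056),("fl hole",(247,467),None,.04),
 ("cornerA",(524,140),(457,517),.036),("cornerB",(588,183),(380,470),.036),("cornerC",(728,118),(262,602),.036),("D",None,(340,655),.036)]:
    print(n,"sc",np.round(p2w(d,S(*a),z),4) if a else "","si",np.round(p2w(e,I(*b),z),4) if b else "", "tri",np.round(tri([(d,S(*a)),(e,I(*b))]),4) if a and b else "")
E
```

```text
knobtop sc [ 0.5562 -0.0036  0.113 ] si [ 0.5492 -0.0041  0.113 ] tri [ 0.5516 -0.0037  0.1106]
guide sc [ 0.6354 -0.0055  0.068 ] si [ 0.6312 -0.0062  0.068 ] tri [ 0.6328 -0.0058  0.0665]
pintop sc [0.4758 0.2399 0.092 ] si [0.4694 0.2395 0.092 ] tri [0.4717 0.2402 0.0898]
pinhole sc [0.4758 0.239  0.036 ] si [0.4699 0.2405 0.036 ] tri [0.4719 0.2403 0.0333]
stop top sc [0.4703 0.2939 0.056 ] si [0.4629 0.2952 0.056 ] tri [0.4655 0.2954 0.0528]
fl hole sc [ 0.6091 -0.0609  0.04  ] si  tri 
cornerA sc [0.4503 0.2095 0.036 ] si [0.4416 0.2121 0.036 ] tri [0.4443 0.2115 0.0318]
cornerB sc [0.5045 0.2176 0.036 ] si [0.4955 0.2176 0.036 ] tri [0.4988 0.2183 0.0325]
cornerC sc [0.4965 0.3249 0.036 ] si [0.4863 0.3234 0.036 ] tri [0.4904 0.3251 0.0326]
D sc  si [0.4319 0.3189 0.036 ] tri
```

Request:
jog_arm([
  [0.45,0.88,0,0,0,0.2,0],
  [0.45,0.88,0,0,0,0.2,0],
  [0.45,0.88,0,0,0,0.2,0],
  [0.45,0.88,0,0,0,0.2,0],
  [0.45,0.88,0,0,0,0.2,0],
  [0.45,0.88,0,0,0,0.2,0],
  [0.45,0.88,0,0,0,0.2,0],
  [0.45,0.88,0,0,0,0.2,0],
  [0.45,0.88,0,0,0,0.2,0],
  [0.45,0.88,0,0,0,0.2,0],
  [0.45,0.88,0,0,0,0.2,0],
  [0.45,0.88,0,0,0,0.2,0],
  [0.45,0.88,0,0,0,0.2,0],
  [0,0,0,0,0,0,0],
])

```text
time: 1.65
ee_pos: [0.5389, -0.0443, 0.2906]
orientation: [0.76, -0.65, 0.001, -0.001]
ft_force: [-1.0, 0.3, 0.3]
opening: 1.002
```

```bash
python3 - <<'E'
from h import *
st();d=cam("wrist");np.save("w1.npy",d,allow_pickle=True);crop(d,0,0,512,384,1.5,"w1")
print(w2p(d,[[.5527,-.004,.113],[.633,-.006,.068],[.606,-.061,.04]]))
E
```

```text
t 1.65 p [ 0.5389 -0.0443  0.2906] q [ 0.76  -0.65   0.001 -0.001] F [-1.03  0.3   0.29] M [-0.108  0.19   0.009] open 1.002 j [ 2.810e-01  1.380e-01 -2.890e-01  1.000e-03 -1.142e+00 -1.270e-01]
[[238.71640668 217.79609818]
 [176.43710541 192.04569882]
 [206.86669496 147.44429697]]
```

View pics/w1.png

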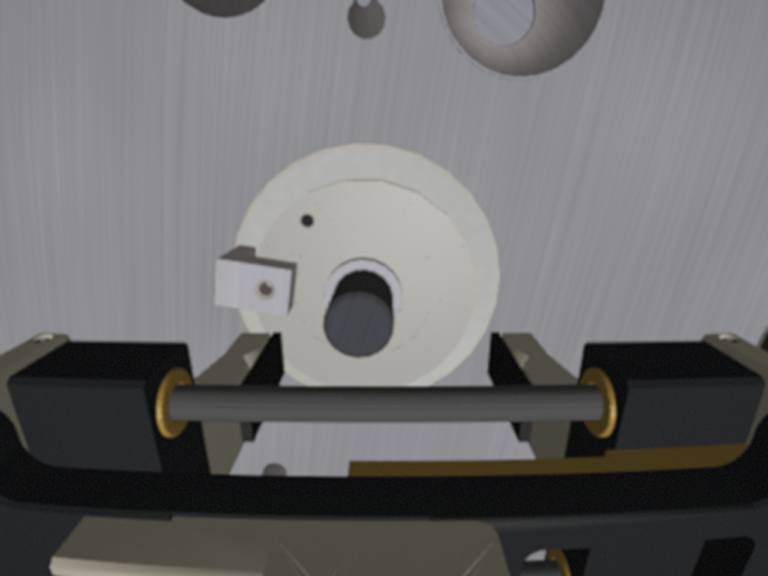

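```bash
python3 - <<'E'
from h import *
d=np.load("w1.npy",allow_pickle=True).item()
S=lambda x,y:((x+.5)/1.5-.5,(y+.5)/1.5-.5)
for n,a,z in [("knob",(358.5,324),.113),("guide",(265,289),.068),("hole",(307.5,220.5),.04)]: print(n,p2w(d,S(*a),z).round(4))
crop(d,120,90,160,160,5,"w1c")
E
```

```text
knob [ 0.5529 -0.0063  0.113 ]
guide [ 0.6329 -0.0054  0.068 ]
hole [ 0.6086 -0.0614  0.04  ]
```

View pics/w1c.png

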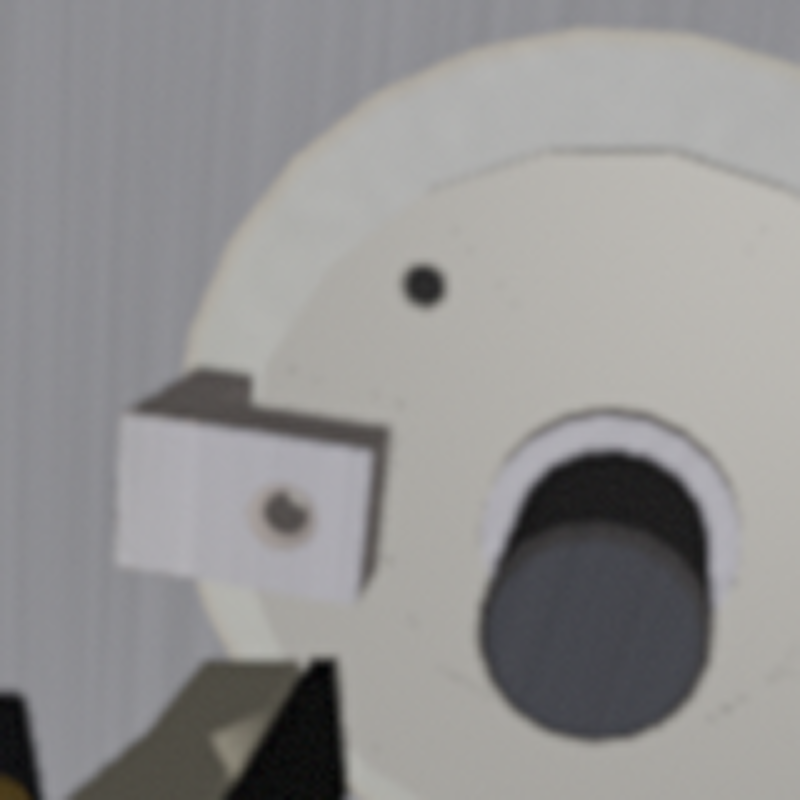

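Request:
jog_arm([
  [-0.22,0.9,0,0,0,0,0],
  [-0.22,0.9,0,0,0,0,0],
  [-0.22,0.9,0,0,0,0,0],
  [-0.22,0.9,0,0,0,0,0],
  [-0.22,0.9,-0.3,0,0,0,0],
  [-0.22,0.9,-0.6,0,0,0,0],
  [0,0,-0.6,0,0,0,0],
  [0,0,0,0,0,0,0],
])

```text
time: 2.5
ee_pos: [0.4687, 0.2222, 0.2176]
orientation: [0.754, -0.657, 0.001, -0.002]
ft_force: [-0.5, -1.4, -0.4]
opening: 0.997
```

```bash
python3 - <<'E'
from h import *
st();d=cam("wrist");np.save("w2.npy",d,allow_pickle=True);crop(d,0,0,512,384,1.5,"w2");crop(d,180,110,160,120,5,"w2c")
print(w2p(d,[[.4725,.240,.092],[.4725,.240,.036]]))
E
```

```text
t 2.5 p [0.4687 0.2222 0.2176] q [ 0.754 -0.657  0.001 -0.002] F [-0.54 -1.41 -0.36] M [-0.151  0.206 -0.066] open 0.997 j [ 0.823  0.164 -0.438  0.002 -0.965 -0.688]
[[250.13528215 219.78961809]
 [251.60534904 198.32723546]]
```

View pics/w2.png

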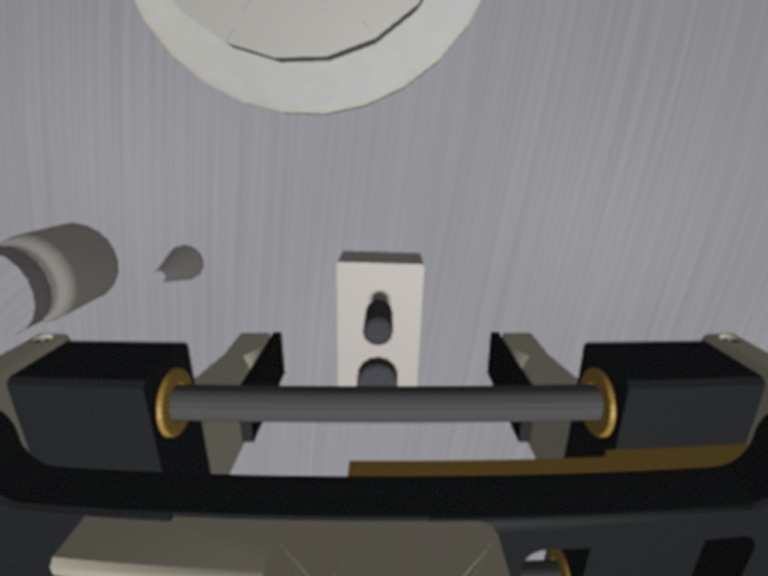

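View pics/w2c.png

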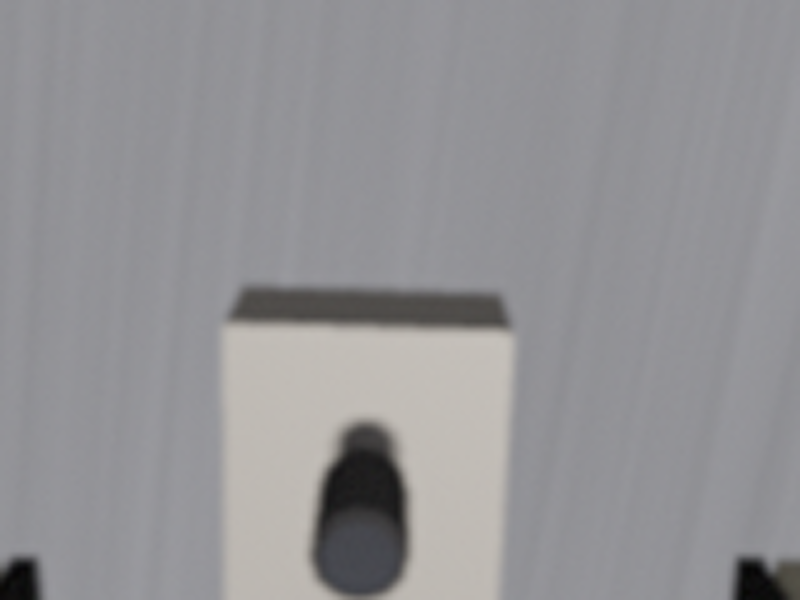

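```bash
python3 - <<'E'
from h import *
d=np.load("w2.npy",allow_pickle=True).item()
for n,a,z in [("pin",(251.6,219.6),.092),("hole",(180+366.5/5-.5,110+441/5-.5),.036)]: print(n,p2w(d,a,z).round(4))
E
```

```text
pin [0.4713 0.2396 0.092 ]
hole [0.4713 0.2391 0.036 ]
```

Request:
jog_arm([
  [0.05,0.35,0,0,0,0,0],
  [0,0,-0.6,0,0,0,0],
  [0,0,-0.6,0,0,0,0],
  [0,0,-0.5,0,0,0,0],
  [0,0,0,0,0,0,0],
])

```text
time: 3.05
ee_pos: [0.4795, 0.2414, 0.1424]
orientation: [0.751, -0.66, 0.003, -0.011]
ft_force: [-0.4, -1.2, 0.3]
opening: 0.999
```

```bash
python3 - <<'E'
from h import *
st();d=cam("wrist");crop(d,0,0,512,384,1.5,"w3");d=cam("side");crop(d,160,145,160,135,5,"si3")
E
```

```text
t 3.05 p [0.4795 0.2414 0.1424] q [ 0.751 -0.66   0.003 -0.011] F [-0.37 -1.17  0.27] M [-0.111  0.223  0.001] open 0.999 j [ 0.836  0.272 -0.503  0.009 -0.774 -0.713]
```

View pics/w3.png

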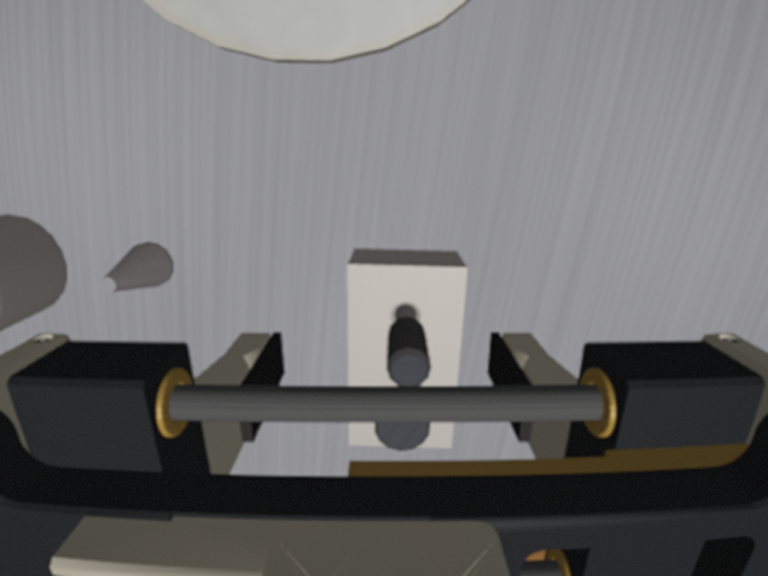

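View pics/si3.png

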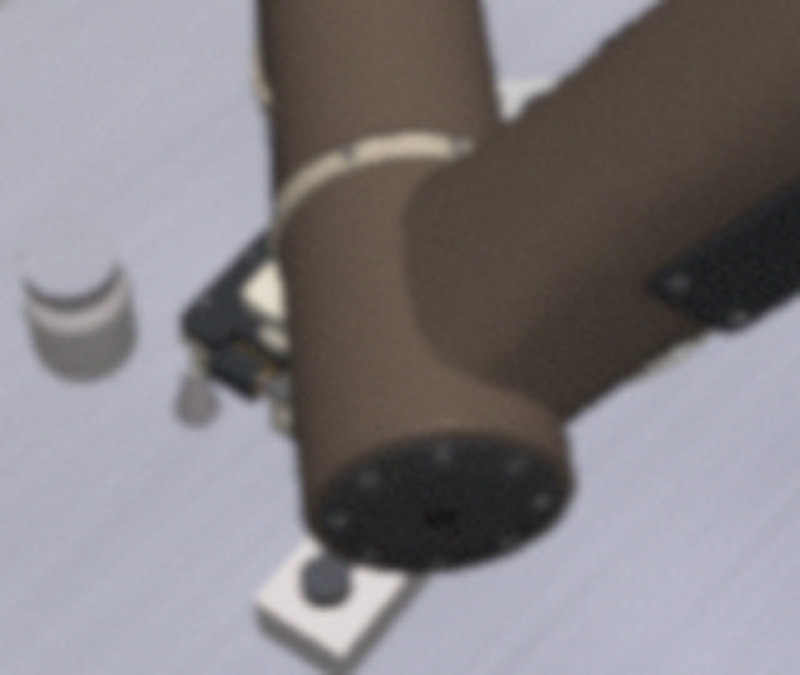

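```bash
cat >> h.py <<'E'
def need(p,yaw=None):
    s=readout.get_state();q=R.from_quat(s["orientation"]);M=q.as_matrix()
    cy=np.degrees(np.arctan2(M[1,1],M[0,1]))%360
    y=np.radians(cy if yaw is None else yaw)
    yv=np.array([np.cos(y),np.sin(y),0]);zv=np.array([0,0,-1.]);xv=np.cross(yv,zv)
    dr=(R.from_matrix(np.c_[xv,yv,zv])*q.inv()).as_rotvec()
    print("jaw yaw",round(cy,2),"shift shares",np.round((np.array(p)-s["ee_pos"])/.05,3),"turn shares",np.round(dr/.5,3))
E
python3 -c "
from h import *
need([.4713,.2395,.122])"
```

```text
jaw yaw 187.44 shift shares [-0.189 -0.063 -0.464] turn shares [-0.029  0.045 -0.   ]
```

Request:
jog_arm([
  [-0.1,-0.03,0,-0.03,0.045,0,0],
  [-0.09,-0.03,0,0,0,0,0],
  [0,0,-0.15,0,0,0,0],
  [0,0,-0.15,0,0,0,0],
  [0,0,-0.12,0,0,0,0],
  [0,0,0,0,0,0,0],
])

```text
time: 3.75
ee_pos: [0.4746, 0.2414, 0.1303]
orientation: [0.751, -0.66, 0.001, -0.006]
ft_force: [0.7, 0.1, -0.3]
opening: 0.999
```

```bash
python3 - <<'E'
from h import *
st();need([.4713,.2395,.123]);d=cam("wrist");crop(d,150,150,210,150,3.8,"w4")
E
```

```text
t 3.75 p [0.4746 0.2414 0.1303] q [ 0.751 -0.66   0.001 -0.006] F [ 0.72  0.09 -0.31] M [-0.04   0.104 -0.028] open 0.999 j [ 0.84   0.287 -0.516  0.003 -0.756 -0.713]
jaw yaw 187.37 shift shares [-0.065 -0.038 -0.147] turn shares [-0.016  0.019 -0.   ]
```

View pics/w4.png

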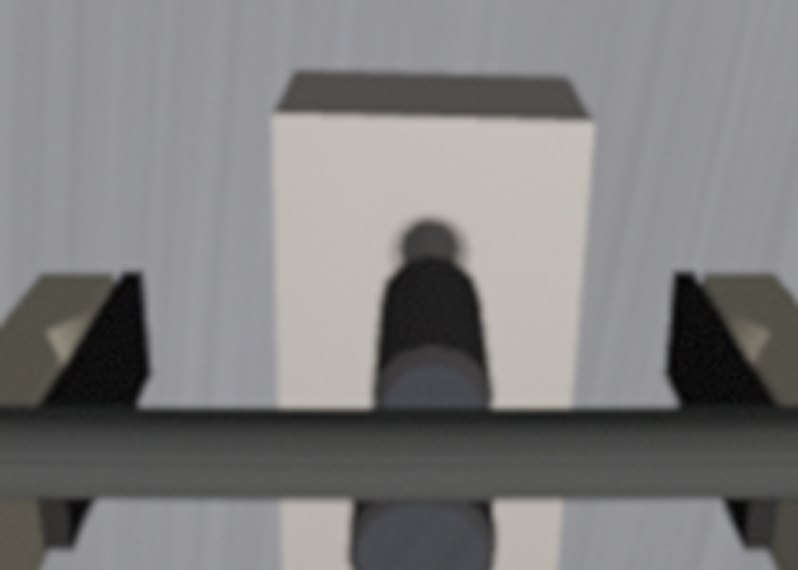

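Request:
jog_arm([
  [-0.065,-0.04,-0.12,-0.016,0.019,0,0],
  [-0.04,-0.02,-0.06,-0.01,0.01,0,0],
  [-0.01,0,0,0,0,0,0],
])

```text
time: 4.1
ee_pos: [0.4685, 0.2383, 0.1207]
orientation: [0.751, -0.66, -0.0, 0.005]
ft_force: [0.4, 0.4, 0.1]
opening: 1.0
```

```bash
python3 - <<'E'
from h import *
st();need([.4713,.2395,.123])
E
```

```text
t 4.1 p [0.4685 0.2383 0.1207] q [ 0.751 -0.66  -0.     0.005] F [0.39 0.35 0.1 ] M [ 0.017  0.125 -0.   ] open 1.0 j [ 0.844  0.3   -0.525 -0.    -0.755 -0.715]
jaw yaw 187.39 shift shares [0.055 0.025 0.045] turn shares [ 0.013 -0.012 -0.   ]
```

Request:
jog_arm([
  [0.05,0.02,0.04,0.01,-0.01,0,0],
  [0,0,0,0,0,0,0],
  [0,0,0,0,0,0,0],
])

```text
time: 4.4
ee_pos: [0.4713, 0.2395, 0.1228]
orientation: [0.751, -0.66, 0.0, 0.001]
ft_force: [1.2, -0.4, 0.2]
opening: 1.001
```

```bash
python3 - <<'E'
from h import *
st();need([.4713,.2395,.123])
E
```

```text
t 4.4 p [0.4713 0.2395 0.1228] q [ 0.751 -0.66   0.     0.001] F [ 1.18 -0.44  0.16] M [0.064 0.079 0.018] open 1.001 j [ 0.842  0.298 -0.521  0.    -0.753 -0.713]
jaw yaw 187.4 shift shares [ 0.    -0.     0.003] turn shares [ 0.002 -0.002 -0.   ]
```

Request:
jog_arm([
  [0,0,0,0,0,0,1],
  [0,0,0,0,0,0,1],
  [0,0,0,0,0,0,1],
  [0,0,0,0,0,0,1],
  [0,0,0,0,0,0,1],
  [0,0,0,0,0,0,1],
  [0,0,0,0,0,0,1],
  [0,0,0,0,0,0,1],
], grip_force=25)

```text
time: 5.2
ee_pos: [0.4715, 0.2396, 0.1233]
orientation: [0.751, -0.66, 0.0, 0.0]
ft_force: [0.1, 0.2, 0.6]
opening: 0.338
```

```bash
python3 - <<'E'
from h import *
st();need([.4713,.2395,.123]);d=cam("wrist");crop(d,150,150,210,150,3.8,"w5")
E
```

```text
t 5.2 p [0.4715 0.2396 0.1233] q [ 0.751 -0.66   0.     0.   ] F [0.15 0.24 0.56] M [ 0.014  0.088 -0.031] open 0.338 j [ 0.842  0.297 -0.521  0.    -0.753 -0.713]
jaw yaw 187.4 shift shares [-0.003 -0.002 -0.006] turn shares [ 0.001 -0.    -0.   ]
```

View pics/w5.png

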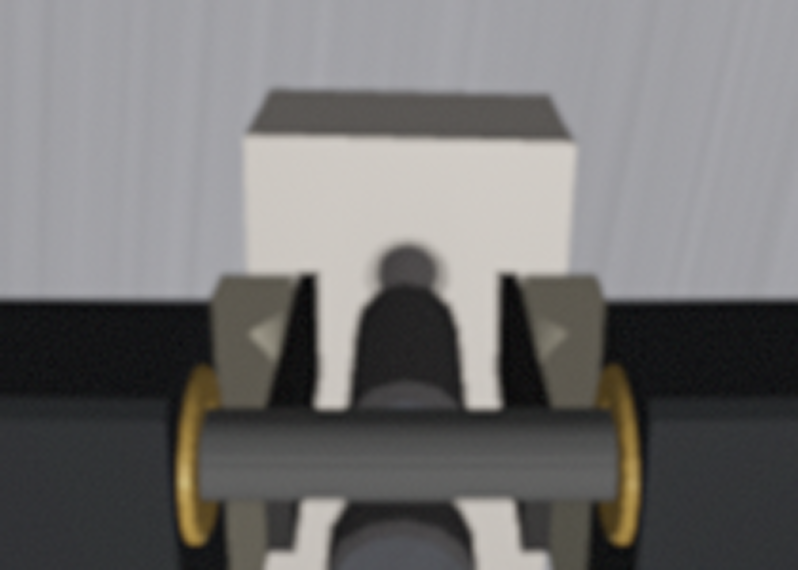

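The jaws are centred on the pin head (crop column about 408) and still closing, at opening 0.338.

Request:
jog_arm([
  [0,0,0,0,0,0,1],
  [0,0,0,0,0,0,1],
  [0,0,0,0,0,0,1],
  [0,0,0,0,0,0,1],
])

```text
time: 5.65
ee_pos: [0.4715, 0.2396, 0.1233]
orientation: [0.751, -0.66, 0.0, 0.0]
ft_force: [0.7, 0.1, 1.0]
opening: 0.198
```

```bash
python3 - <<'E'
from h import *
st()
E
```

```text
t 5.65 p [0.4715 0.2396 0.1233] q [ 0.751 -0.66   0.     0.   ] F [0.66 0.08 1.04] M [-0.028  0.082  0.024] open 0.198 j [ 0.842  0.297 -0.521  0.    -0.753 -0.713]
```

Request:
jog_arm([
  [0,0,0.2,0,0,0,1],
  [0,0,0.3,0,0,0,1],
  [0,0,0.4,0,0,0,1],
  [0,0,0.5,0,0,0,1],
  [0,0,0.5,0,0,0,1],
  [0,0,0.5,0,0,0,1],
  [0,0,0.2,0,0,0,1],
  [0,0,0,0,0,0,1],
])

```text
time: 6.45
ee_pos: [0.4706, 0.2387, 0.2615]
orientation: [0.751, -0.66, 0.0, 0.0]
ft_force: [0.3, -0.0, -1.6]
opening: 0.2
```

```bash
python3 - <<'E'
from h import *
st();need([.633,-.005,.245],90);need([.633,-.005,.245],270);d=cam("wrist");crop(d,100,100,280,200,2.8,"w6")
E
```

```text
t 6.45 p [0.4706 0.2387 0.2615] q [ 0.751 -0.66   0.     0.   ] F [ 0.34 -0.02 -1.59] M [ 0.048  0.053 -0.   ] open 0.2 j [ 0.842  0.14  -0.356  0.    -1.075 -0.713]
jaw yaw 187.39 shift shares [ 3.248 -4.873 -0.331] turn shares [ 1.0e-03 -1.0e-03 -3.4e+00]
jaw yaw 187.39 shift shares [ 3.248 -4.873 -0.331] turn shares [1.000e-03 1.000e-03 2.884e+00]
```

View pics/w6.png

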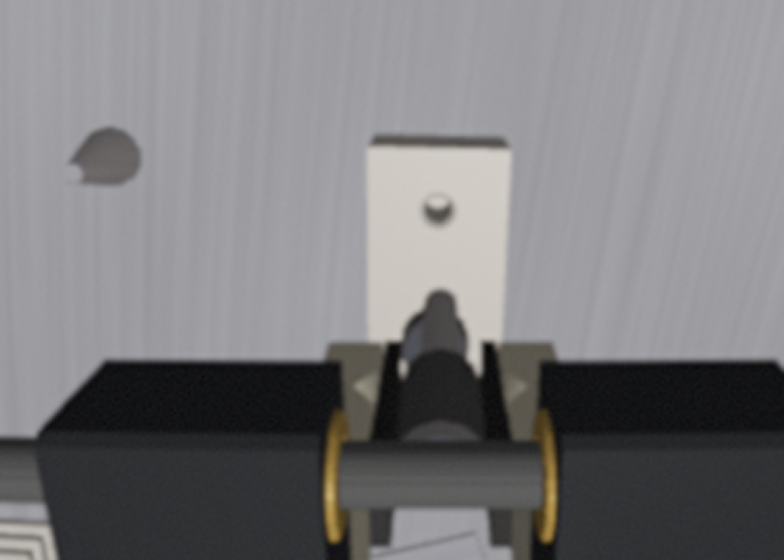

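Request:
jog_arm([
  [0.27,-0.4,-0.02,0,0,-0.28,1],
  [0.27,-0.4,-0.02,0,0,-0.28,1],
  [0.27,-0.4,-0.02,0,0,-0.28,1],
  [0.27,-0.4,-0.02,0,0,-0.28,1],
  [0.27,-0.4,-0.02,0,0,-0.28,1],
  [0.27,-0.4,-0.02,0,0,-0.28,1],
  [0.27,-0.4,-0.02,0,0,-0.28,1],
  [0.27,-0.4,-0.02,0,0,-0.28,1],
  [0.27,-0.4,-0.02,0,0,-0.28,1],
  [0.27,-0.4,-0.02,0,0,-0.28,1],
  [0.27,-0.4,-0.02,0,0,-0.28,1],
  [0.1,-0.2,0,0,0,-0.14,1],
  [0,0,0,0,0,0,1],
  [0,0,0,0,0,0,1],
])

```text
time: 7.9
ee_pos: [0.6198, -0.0037, 0.2244]
orientation: [-0.011, 1.0, 0.004, -0.017]
ft_force: [0.1, 0.1, -0.4]
opening: 0.198
```

```bash
python3 - <<'E'
from h import *
st();need([.633,-.005,.245],90)
E
```

```text
t 7.9 p [ 0.6198 -0.0037  0.2244] q [-0.011  1.     0.004 -0.017] F [ 0.12  0.11 -0.36] M [-0.064 -0.057 -0.046] open 0.198 j [ 0.299  0.336 -0.176 -0.02  -1.089 -1.838]
jaw yaw 91.27 shift shares [ 0.263 -0.025  0.412] turn shares [-0.016 -0.067 -0.045]
```

Request:
jog_arm([
  [0.13,-0.01,0,-0.01,-0.035,-0.025,1],
  [0.1,-0.01,-0.1,-0.005,-0.02,-0.015,1],
  [0.02,0,-0.2,0,0,0,1],
  [0,0,0,0,0,0,1],
  [0,0,0,0,0,0,1],
])

```text
time: 8.4
ee_pos: [0.632, -0.0025, 0.2065]
orientation: [-0.004, 1.0, -0.0, -0.003]
ft_force: [-0.4, 0.1, -0.2]
opening: 0.199
```

```bash
python3 - <<'E'
from h import *
st();need([.633,-.005,.205],90)
E
```

```text
t 8.4 p [ 0.632  -0.0025  0.2065] q [-0.004  1.    -0.    -0.003] F [-0.39  0.11 -0.19] M [-0.04  -0.048  0.002] open 0.199 j [ 0.304  0.356 -0.197 -0.002 -1.024 -1.866]
jaw yaw 90.4 shift shares [ 0.019 -0.049 -0.031] turn shares [ 0.    -0.012 -0.014]
```

Request:
jog_arm([
  [0.02,-0.05,-0.02,0,-0.012,-0.012,1],
  [0,0,0,0,0,0,1],
  [0,0,0,0,0,0,1],
])

```text
time: 8.7
ee_pos: [0.6331, -0.0049, 0.2058]
orientation: [-0.001, 1.0, -0.0, 0.0]
ft_force: [0.1, -0.7, -1.2]
opening: 0.196
```

```bash
python3 - <<'E'
from h import *
st();need([.633,-.005,.205],90)
d=cam("wrist");np.save("w7.npy",d,allow_pickle=True);crop(d,160,120,190,140,4.2,"w7")
e=cam("scene");np.save("s7.npy",e,allow_pickle=True);crop(e,195,160,100,100,6,"sc7")
f=cam("side");crop(f,220,110,130,110,6,"si7")
s=readout.get_state();T=R.from_quat(s["orientation"]).as_matrix()
tip=np.array(s["ee_pos"])+T@[0,0,.117];print(tip,w2p(d,[tip,[.633,-.0054,.068]]))
E
```

```text
t 8.7 p [ 0.6331 -0.0049  0.2058] q [-0.001  1.    -0.     0.   ] F [ 0.08 -0.65 -1.25] M [-0.003 -0.05  -0.011] open 0.196 j [ 0.3    0.355 -0.201  0.    -1.014 -1.87 ]
jaw yaw 90.07 shift shares [-0.002 -0.002 -0.016] turn shares [ 0.     0.002 -0.003]
[ 0.63321312 -0.00492151  0.08878551] [[256.82735295 205.60009014]
 [256.29162432 197.0239637 ]]
```

View pics/w7.png

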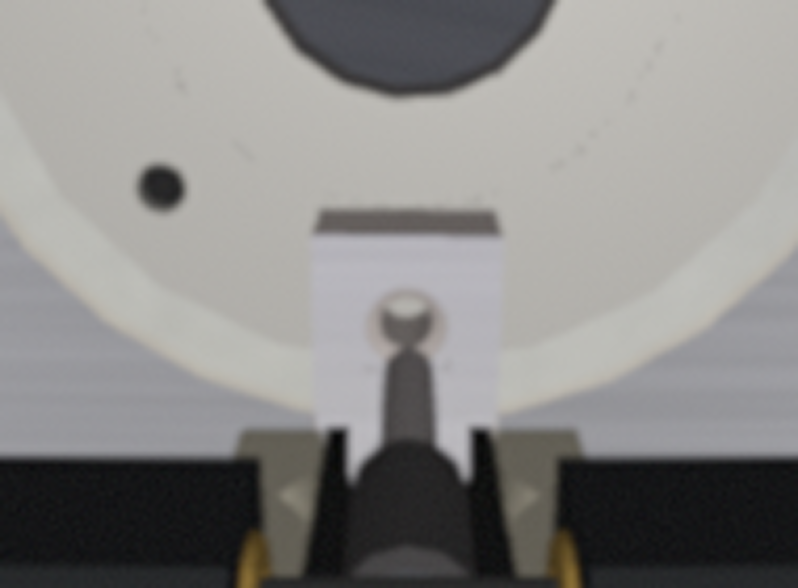

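View pics/sc7.png

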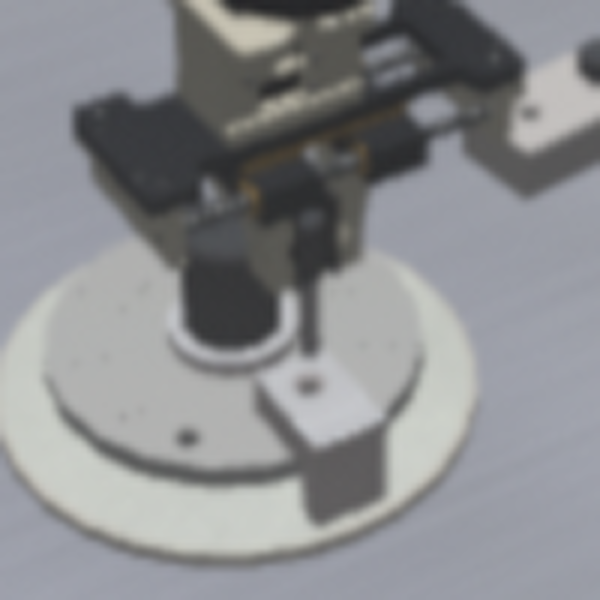

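View pics/si7.png

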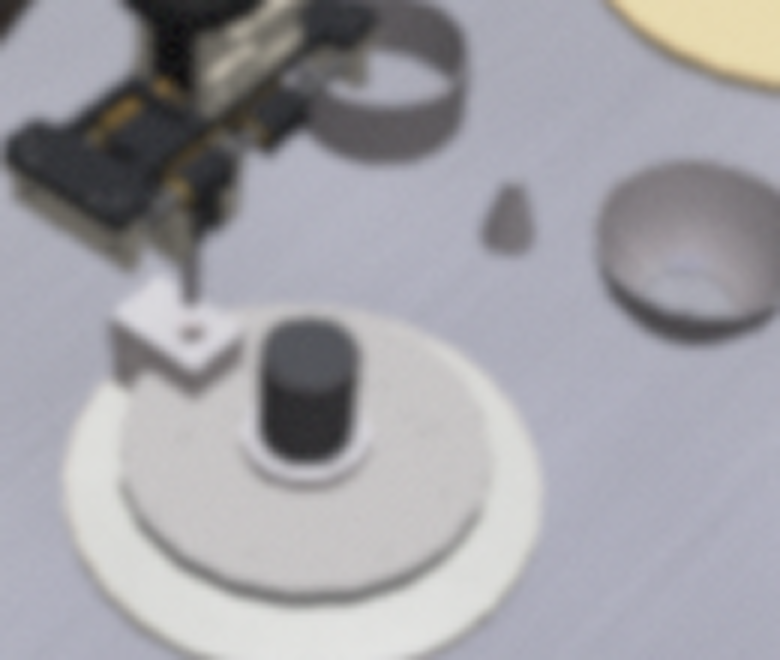

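```bash
python3 - <<'E'
from h import *
e=np.load("s7.npy",allow_pickle=True).item();d=np.load("w7.npy",allow_pickle=True).item()
S=lambda x,y:((x+.5)/6-.5+195,(y+.5)/6-.5+160)
print(p2w(e,S(312,352),.0888),p2w(e,S(308,386),.068))
W=lambda x,y:((x+.5)/4.2-.5+160,(y+.5)/4.2-.5+120)
print(p2w(d,W(409,357),.0888),p2w(d,W(405,326),.068))
E
```

```text
[ 0.6347557  -0.00292851  0.0888    ] [ 0.63513504 -0.00590157  0.068     ]
[ 0.63234454 -0.00478006  0.0888    ] [ 0.63320314 -0.00561848  0.068     ]
```

Request:
jog_arm([
  [0.01,-0.025,0,0,0,0,1],
  [0,0,-0.1,0,0,0,1],
  [0,0,-0.1,0,0,0,1],
  [0,0,-0.1,0,0,0,1],
  [0,0,-0.05,0,0,0,1],
  [0,0,0,0,0,0,1],
  [0,0,0,0,0,0,1],
])

```text
time: 9.55
ee_pos: [0.6334, -0.0064, 0.1862]
orientation: [-0.001, 1.0, -0.0, 0.0]
ft_force: [1.5, -0.5, -1.5]
opening: 0.198
```

```bash
python3 - <<'E'
from h import *
st();need([.6336,-.006,.180],90)
d=cam("wrist");np.save("w8.npy",d,allow_pickle=True);crop(d,160,120,190,140,4.2,"w8")
E
```

```text
t 9.55 p [ 0.6334 -0.0064  0.1862] q [-0.001  1.    -0.     0.   ] F [ 1.5  -0.47 -1.54] M [-0.021  0.025 -0.054] open 0.198 j [ 0.298  0.374 -0.222  0.    -0.975 -1.868]
jaw yaw 90.06 shift shares [ 0.004  0.007 -0.124] turn shares [ 0.     0.    -0.002]
```

View pics/w8.png

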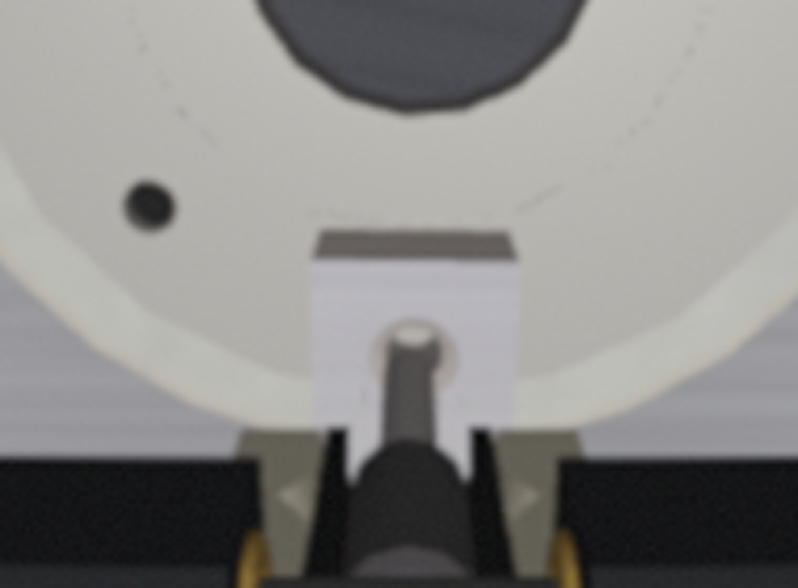

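Request:
jog_arm([
  [0.005,0.014,-0.04,0,0,0,1],
  [0,0,-0.06,0,0,0,1],
  [0,0,-0.06,0,0,0,1],
  [0,0,-0.04,0,0,0,1],
  [0,0,0,0,0,0,1],
  [0,0,0,0,0,0,1],
])

```text
time: 10.2
ee_pos: [0.6332, -0.0056, 0.1757]
orientation: [-0.001, 1.0, -0.0, -0.0]
ft_force: [-0.9, -0.4, 0.1]
opening: 0.198
```

```bash
python3 - <<'E'
from h import *
st();need([.6336,-.006,.166],90)
d=cam("wrist");np.save("w8.npy",d,allow_pickle=True);crop(d,160,120,190,140,4.2,"w9")
E
```

```text
t 10.2 p [ 0.6332 -0.0056  0.1757] q [-0.001  1.    -0.    -0.   ] F [-0.85 -0.36  0.08] M [ 0.002  0.233 -0.   ] open 0.198 j [ 0.299  0.384 -0.233  0.    -0.954 -1.869]
jaw yaw 90.07 shift shares [ 0.008 -0.008 -0.194] turn shares [ 0.    -0.001 -0.002]
```

View pics/w9.png

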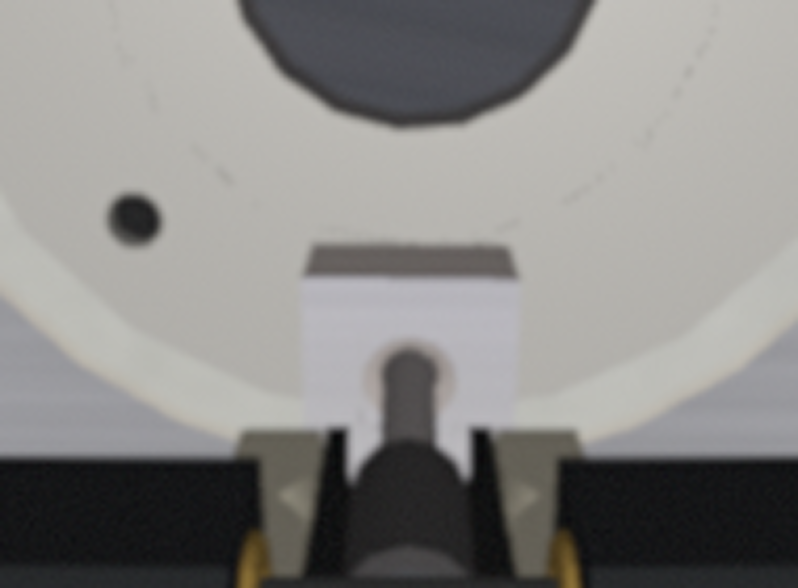

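Request:
jog_arm([
  [-0.01,0,-0.04,0,0,0,1],
  [0,0,-0.06,0,0,0,1],
  [0,0,-0.06,0,0,0,1],
  [0,0,-0.02,0,0,0,1],
  [0,0,0,0,0,0,1],
  [0,0,0,0,0,0,1],
])

```text
time: 10.85
ee_pos: [0.633, -0.0056, 0.166]
orientation: [-0.001, 1.0, -0.0, 0.0]
ft_force: [-0.3, 0.3, -0.6]
opening: 0.199
```

```bash
python3 - <<'E'
from h import *
st();need([.6330,-.0056,.158],90)
E
```

```text
t 10.85 p [ 0.633  -0.0056  0.166 ] q [-0.001  1.    -0.     0.   ] F [-0.34  0.33 -0.57] M [0.049 0.107 0.013] open 0.199 j [ 0.299  0.394 -0.244  0.    -0.933 -1.869]
jaw yaw 90.06 shift shares [-0.   -0.   -0.16] turn shares [ 0.     0.001 -0.002]
```

Request:
jog_arm([
  [0,0,-0.04,0,0,0,1],
  [0,0,-0.04,0,0,0,1],
  [0,0,-0.03,0,0,0,1],
  [0,0,0,0,0,0,1],
  [0,0,0,0,0,0,1],
])

```text
time: 11.35
ee_pos: [0.633, -0.0056, 0.16]
orientation: [-0.001, 1.0, -0.0, 0.0]
ft_force: [-0.3, 0.0, -0.6]
opening: 0.197
```

```bash
python3 - <<'E'
from h import *
st();need([.6330,-.0056,.157],90)
e=cam("scene");crop(e,195,160,100,100,6,"sc10")
E
```

```text
t 11.35 p [ 0.633  -0.0056  0.16  ] q [-0.001  1.    -0.     0.   ] F [-0.29  0.05 -0.62] M [0.01  0.107 0.015] open 0.197 j [ 0.299  0.4   -0.25   0.    -0.921 -1.869]
jaw yaw 90.06 shift shares [-0.    -0.001 -0.061] turn shares [ 0.     0.001 -0.002]
```

View pics/sc10.png

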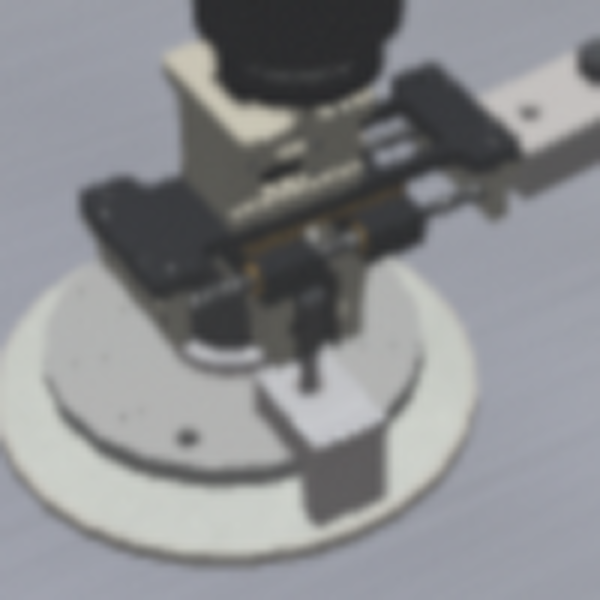

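Request:
jog_arm([
  [0,0,-0.02,0,0,0,1],
  [0,0,-0.015,0,0,0,1],
  [0,0,0,0,0,0,1],
])

```text
time: 11.7
ee_pos: [0.633, -0.0055, 0.1583]
orientation: [-0.001, 1.0, 0.0, 0.0]
ft_force: [-1.2, -0.5, -1.1]
opening: 0.198
```

Request:
jog_arm([
  [0,0,-0.015,0,0,0,1],
  [0,0,0,0,0,0,1],
])

```text
time: 11.9
ee_pos: [0.633, -0.0056, 0.1575]
orientation: [-0.001, 1.0, 0.0, 0.0]
ft_force: [-0.2, -0.2, -0.8]
opening: 0.203
```

Request:
jog_arm([
  [0,0,-0.01,0,0,0,1],
  [0,0,0,0,0,0,1],
])

```text
time: 12.1
ee_pos: [0.6331, -0.0056, 0.1573]
orientation: [-0.001, 1.0, -0.0, 0.0]
ft_force: [-0.9, 0.0, 0.3]
opening: 0.196
```

Request:
jog_arm([
  [0,0,-0.01,0,0,0,1],
  [0,0,0,0,0,0,1],
])

```text
time: 12.3
ee_pos: [0.6331, -0.0055, 0.1573]
orientation: [-0.001, 1.0, -0.0, 0.0]
ft_force: [-1.2, -0.8, -0.6]
opening: 0.197
```

Request:
jog_arm([
  [0,0,-0.01,0,0,0,1],
  [0,0,0,0,0,0,1],
])

```text
time: 12.5
ee_pos: [0.6331, -0.0056, 0.1573]
orientation: [-0.001, 1.0, -0.0, 0.001]
ft_force: [-2.1, 0.5, 0.8]
opening: 0.194
```

Request:
jog_arm([
  [0,0,0,0,0,0,0],
  [0,0,0,0,0,0,0],
  [0,0,0,0,0,0,0],
  [0,0,0,0,0,0,0],
  [0,0,0,0,0,0,0],
  [0,0,0,0,0,0,0],
])

```text
time: 13.1
ee_pos: [0.6339, -0.0055, 0.1567]
orientation: [-0.001, 1.0, 0.0, 0.001]
ft_force: [-0.0, 0.7, -0.9]
opening: 0.683
```

```bash
python3 - <<'E'
from h import *
st()
e=cam("scene");crop(e,195,160,100,100,6,"sc11")
d=cam("wrist");crop(d,120,100,270,200,2.9,"w11")
E
```

```text
t 13.1 p [ 0.6339 -0.0055  0.1567] q [-0.001  1.     0.     0.001] F [-0.05  0.69 -0.85] M [-0.012 -0.028  0.016] open 0.683 j [ 2.990e-01  4.030e-01 -2.540e-01  1.000e-03 -9.110e-01 -1.869e+00]
```

View pics/sc11.png

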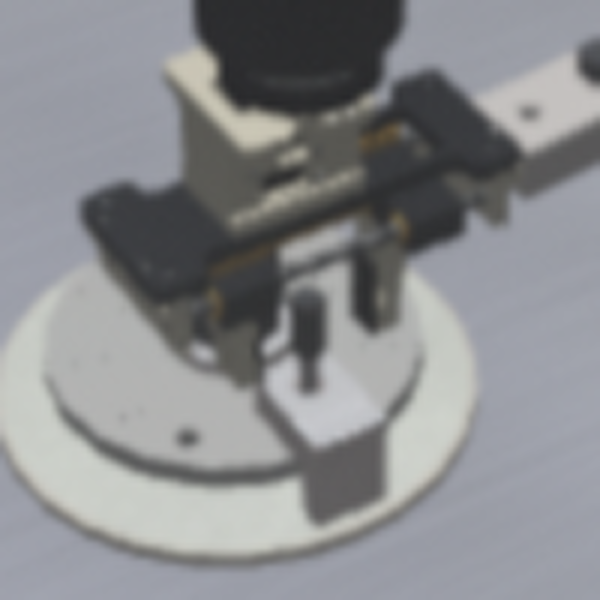

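View pics/w11.png

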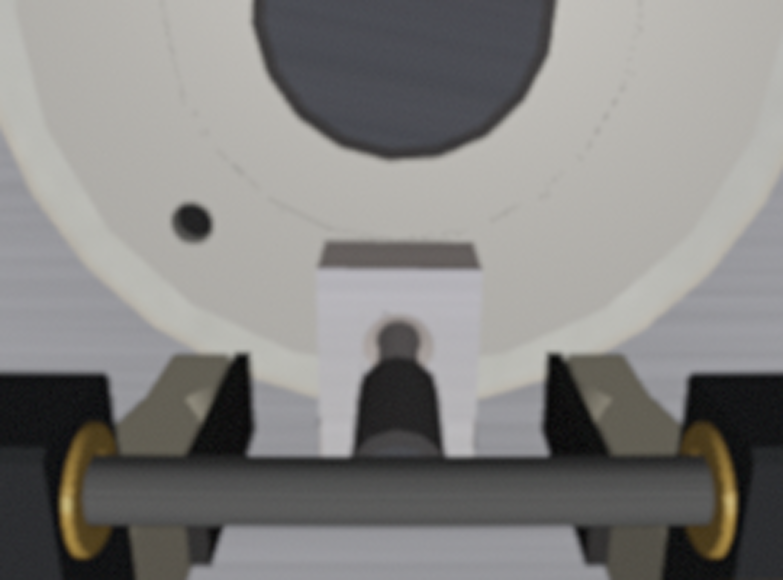

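Request:
jog_arm([
  [0,0,0.15,0,0,0,0],
  [0,0,0.1,0,0,0,0],
  [-0.2,0,0.05,0,0,0,0],
  [-0.3,0,0,0,0,0,0],
  [-0.3,0,0,0,0,0,0],
  [-0.3,0,0,0,0,0,0],
  [-0.3,0,0,0,0,0,0],
  [-0.1,0,0,0,0,0,0],
  [0,0,0,0,0,0,0],
  [0,0,0,0,0,0,0],
])

```text
time: 14.2
ee_pos: [0.5537, -0.0057, 0.1757]
orientation: [-0.001, 1.0, 0.001, 0.003]
ft_force: [0.2, -0.0, -0.4]
opening: 1.004
```

```bash
python3 - <<'E'
from h import *
st();need([.553,-.0055,.141],90)
e=cam("scene");np.save("s12.npy",e,allow_pickle=True);crop(e,195,160,100,100,6,"sc12")
d=cam("wrist");np.save("w12.npy",d,allow_pickle=True);crop(d,120,150,270,200,2.9,"w12")
E
```

```text
t 14.2 p [ 0.5537 -0.0057  0.1757] q [-0.001  1.     0.001  0.003] F [ 0.19 -0.   -0.39] M [-0.04  -0.041  0.068] open 1.004 j [ 3.440e-01  2.640e-01 -4.160e-01  1.000e-03 -8.840e-01 -1.914e+00]
jaw yaw 90.08 shift shares [-0.013  0.003 -0.695] turn shares [-0.003  0.012 -0.003]
```

View pics/sc12.png

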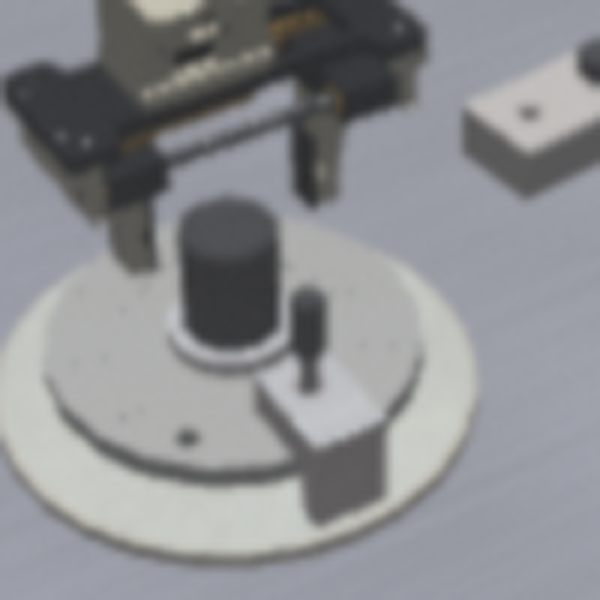

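View pics/w12.png

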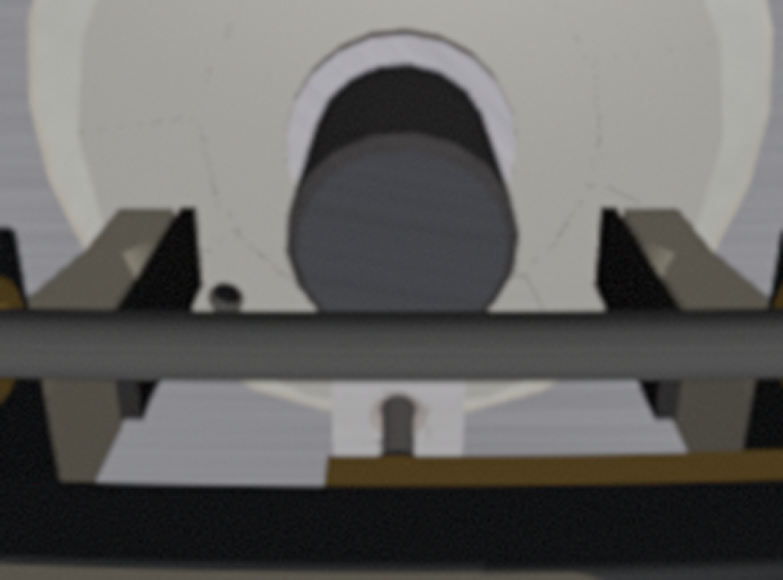

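```bash
python3 - <<'E'
from h import *
d=np.load("w12.npy",allow_pickle=True).item()
t=np.linspace(0,2*np.pi,100)
for c in [(.553,-.0055),(.551,-.0055),(.555,-.0055)]:
    p=w2p(d,np.c_[c[0]+.026*np.cos(t),c[1]+.026*np.sin(t),np.full(100,.113)]);print(c,p.min(0),p.max(0))
print("obs top",150+133.5/2.9-.5,"L",120+289.5/2.9-.5,"R",120+517.5/2.9-.5)
E
```

```text
(0.553, -0.0055) [215.94338604 195.94926393] [297.9233011  269.67507194]
(0.551, -0.0055) [215.79276025 192.81134899] [298.07804119 267.10457738]
(0.555, -0.0055) [216.09349803 199.06387693] [297.76910438 272.22548679]
obs top 195.5344827586207 L 219.32758620689657 R 297.94827586206895
```

Request:
jog_arm([
  [-0.015,0.01,-0.15,-0.003,0.012,0,0],
  [0,0,-0.15,0,0,0,0],
  [0,0,-0.15,0,0,0,0],
  [0,0,-0.12,0,0,0,0],
  [0,0,0,0,0,0,0],
  [0,0,0,0,0,0,0],
])

```text
time: 14.9
ee_pos: [0.5537, -0.0054, 0.1424]
orientation: [-0.0, 1.0, -0.001, -0.002]
ft_force: [-0.3, -0.8, 0.0]
opening: 1.0
```

```bash
python3 - <<'E'
from h import *
st();need([.5527,-.005,.141],90)
E
```

```text
t 14.9 p [ 0.5537 -0.0054  0.1424] q [-0.     1.    -0.001 -0.002] F [-0.31 -0.77  0.04] M [-0.005 -0.04   0.051] open 1.0 j [ 0.344  0.308 -0.445  0.    -0.821 -1.914]
jaw yaw 90.03 shift shares [-0.019  0.007 -0.029] turn shares [ 0.003 -0.007 -0.001]
```

Request:
jog_arm([
  [-0.019,0.007,-0.028,0.003,-0.007,0,0],
  [0,0,0,0,0,0,0.4],
  [0,0,0,0,0,0,1],
  [0,0,0,0,0,0,1],
  [0,0,0,0,0,0,1],
  [0,0,0,0,0,0,1],
  [0,0,0,0,0,0,1],
  [0,0,0,0,0,0,1],
], grip_force=12)

```text
time: 15.7
ee_pos: [0.5531, -0.0048, 0.142]
orientation: [-0.0, 1.0, 0.0, 0.001]
ft_force: [0.4, 0.3, -0.8]
opening: 0.594
```

```bash
python3 - <<'E'
from h import *
st();need([.5527,-.005,.141],90)
E
```

```text
t 15.7 p [ 0.5531 -0.0048  0.142 ] q [-0.     1.     0.     0.001] F [ 0.35  0.28 -0.8 ] M [-0.039 -0.048  0.029] open 0.594 j [ 0.345  0.305 -0.451 -0.    -0.812 -1.915]
jaw yaw 90.04 shift shares [-0.008 -0.004 -0.019] turn shares [-0.002  0.004 -0.002]
```

Request:
jog_arm([
  [0,0,0,0,0,0.03,1],
  [0,0,0,0,0,0.04,1],
  [0,0,0,0,0,0.04,1],
  [0,0,0,0,0,0.04,1],
  [0,0,0,0,0,0.04,1],
  [0,0,0,0,0,0.04,1],
  [0,0,0,0,0,0.04,1],
  [0,0,0,0,0,0.04,1],
])

```text
time: 16.5
ee_pos: [0.5531, -0.0048, 0.142]
orientation: [-0.084, 0.996, 0.001, 0.001]
ft_force: [0.4, -0.3, -0.2]
opening: 0.591
```

```bash
python3 - <<'E'
from h import *
st();need([.5527,-.005,.141],90)
e=cam("scene");np.save("s13.npy",e,allow_pickle=True);crop(e,195,160,100,100,6,"sc13")
E
```

```text
t 16.5 p [ 0.5531 -0.0048  0.142 ] q [-0.084  0.996  0.001  0.001] F [ 0.38 -0.27 -0.16] M [-0.017  0.004 -0.176] open 0.591 j [ 3.450e-01  3.060e-01 -4.500e-01 -1.000e-03 -8.130e-01 -1.747e+00]
jaw yaw 99.66 shift shares [-0.008 -0.003 -0.019] turn shares [-0.002  0.004 -0.337]
```

View pics/sc13.png

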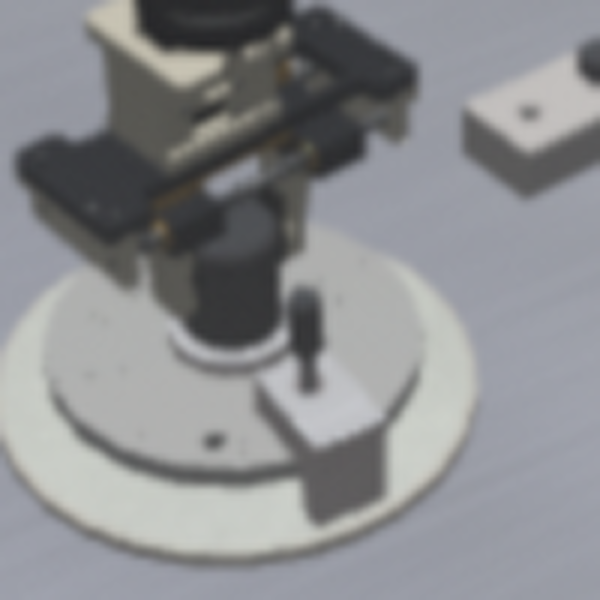

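```bash
python3 - <<'E'
from h import *
e=np.load("s13.npy",allow_pickle=True).item()
S=lambda x,y:((x+.5)/6-.5+195,(y+.5)/6-.5+160)
def circ_fit(img):
    g=cv2.cvtColor(img,cv2.COLOR_RGB2GRAY).astype(float);return g
for f,(x,y) in [("s12",(187,438)),("s13",(214,441))]:
    e=np.load(f+".npy",allow_pickle=True).item();g=255-cv2.cvtColor(e["img"],cv2.COLOR_RGB2GRAY).astype(float)
    u,v=S(x,y);u0,v0=int(round(u)),int(round(v));w=g[v0-4:v0+5,u0-4:u0+5];w=np.clip(w-np.percentile(w,60)-5,0,None)
    Y,X=np.mgrid[v0-4:v0+5,u0-4:u0+5];uv=((w*X).sum()/w.sum(),(w*Y).sum()/w.sum())
    h=p2w(e,uv,.04);gm=np.array(p2w(e,S(308,386),.068));
    r=h[:2]-[.5545,-.0052]; print(f,uv,h,np.hypot(*r),np.degrees(np.arctan2(r[1],r[0])))
s=readout.get_state();print([readout.get_state()["moment"][2] for _ in range(3)])
E
```

```text
s12 (np.float64(225.14747191011236), np.float64(234.09831460674158)) [ 0.61442641 -0.06580652  0.04      ] 0.08523101270248898 -45.32329107237627
s13 (np.float64(229.95337620578778), np.float64(234.0)) [ 0.62159612 -0.05350933  0.04      ] 0.08267818118371631 -35.75395670975523
[np.float64(-0.01839580117079586), np.float64(-0.01839580117079586), np.float64(-0.01839580117079586)]
```

Request:
jog_arm([
  [0,0,0,0,0,0.03,1],
  [0,0,0,0,0,0.04,1],
  [0,0,0,0,0,0.04,1],
  [0,0,0,0,0,0.04,1],
  [0,0,0,0,0,0.04,1],
  [0,0,0,0,0,0.04,1],
  [0,0,0,0,0,0.04,1],
  [0,0,0,0,0,0.04,1],
  [0,0,0,0,0,0.04,1],
  [0,0,0,0,0,0.04,1],
  [0,0,0,0,0,0.04,1],
  [0,0,0,0,0,0.04,1],
  [0,0,0,0,0,0.04,1],
  [0,0,0,0,0,0.04,1],
  [0,0,0,0,0,0.04,1],
  [0,0,0,0,0,0.04,1],
  [0,0,0,0,0,0.04,1],
  [0,0,0,0,0,0.04,1],
  [0,0,0,0,0,0.04,1],
])

```text
time: 18.45
ee_pos: [0.5532, -0.0049, 0.142]
orientation: [-0.285, 0.959, 0.001, 0.001]
ft_force: [-1.2, -0.5, -0.8]
opening: 0.589
```

```bash
python3 - <<'E'
from h import *
st();need([.5527,-.005,.141],90)
e=cam("scene");np.save("s14.npy",e,allow_pickle=True);crop(e,195,160,100,100,6,"sc14")
E
```

```text
t 18.45 p [ 0.5532 -0.0049  0.142 ] q [-0.285  0.959  0.001  0.001] F [-1.22 -0.46 -0.77] M [-0.094 -0.073 -0.131] open 0.589 j [ 0.344  0.306 -0.449 -0.002 -0.814 -1.336]
jaw yaw 123.13 shift shares [-0.009 -0.002 -0.02 ] turn shares [-0.003  0.004 -1.156]
```

View pics/sc14.png

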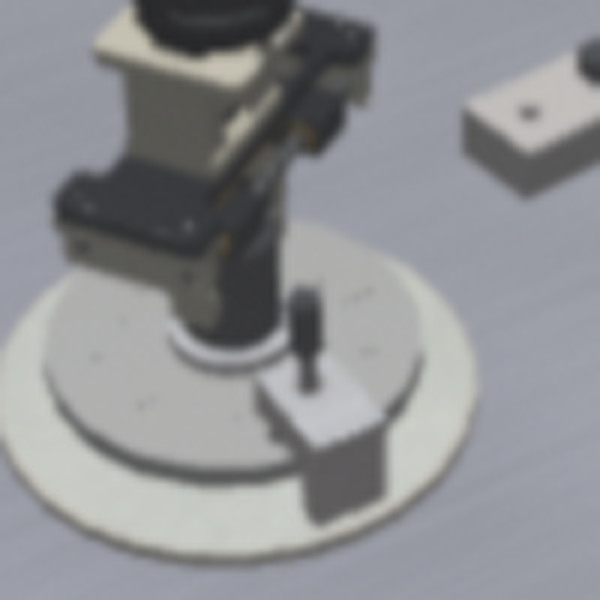

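Request:
jog_arm([
  [0,0,0,0,0,0.03,1],
  [0,0,0,0,0,0.03,1],
  [0,0,0,0,0,0.03,1],
  [0,0,0,0,0,0.03,1],
  [0,0,0,0,0,0.03,1],
  [0,0,0,0,0,0.03,1],
  [0,0,0,0,0,0.03,1],
  [0,0,0,0,0,0.03,1],
  [0,0,0,0,0,0.03,1],
])

```text
time: 19.4
ee_pos: [0.5532, -0.005, 0.142]
orientation: [-0.355, 0.935, 0.001, 0.001]
ft_force: [-0.2, -0.5, -0.0]
opening: 0.591
```

```bash
python3 - <<'E'
from h import *
st();need([.5527,-.005,.141],90)
E
```

```text
t 19.4 p [ 0.5532 -0.005   0.142 ] q [-0.355  0.935  0.001  0.001] F [-0.16 -0.5  -0.01] M [-0.118 -0.064 -0.103] open 0.591 j [ 0.344  0.306 -0.449 -0.002 -0.814 -1.188]
jaw yaw 131.6 shift shares [-0.011 -0.001 -0.02 ] turn shares [-0.003  0.004 -1.452]
```

Request:
jog_arm([
  [0,0,0,0,0,0.025,1],
  [0,0,0,0,0,0.025,1],
  [0,0,0,0,0,0.025,1],
])

```text
time: 19.7
ee_pos: [0.5532, -0.005, 0.142]
orientation: [-0.374, 0.927, 0.001, 0.001]
ft_force: [0.2, -0.2, -0.2]
opening: 0.592
```

```bash
python3 - <<'E'
from h import *
st();need([.5527,-.005,.141],90)
e=cam("scene");np.save("s15.npy",e,allow_pickle=True);crop(e,225,195,40,40,14,"sc15")
e=np.load("s14.npy",allow_pickle=True).item();crop(e,225,195,40,40,14,"sc14b")
E
```

```text
t 19.7 p [ 0.5532 -0.005   0.142 ] q [-0.374  0.927  0.001  0.001] F [ 0.16 -0.2  -0.25] M [-0.156 -0.082 -0.056] open 0.592 j [ 0.344  0.306 -0.449 -0.002 -0.814 -1.146]
jaw yaw 133.96 shift shares [-0.01  -0.001 -0.02 ] turn shares [-0.003  0.003 -1.534]
```

View pics/sc15.png

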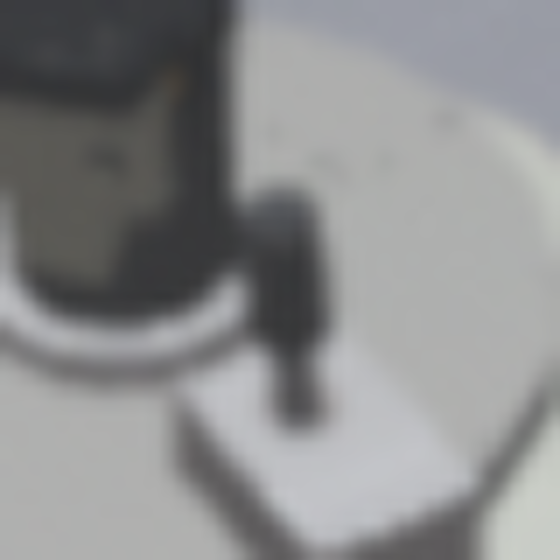

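View pics/sc14b.png

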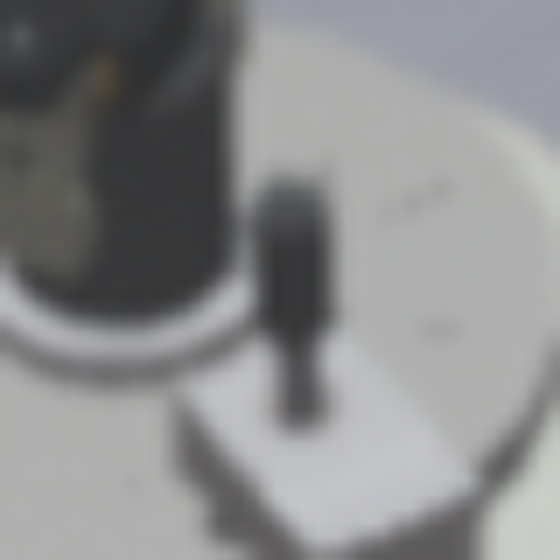

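Request:
jog_arm([
  [0,0,0,0,0,0.02,1],
  [0,0,0,0,0,0.02,1],
])

```text
time: 19.95
ee_pos: [0.5532, -0.005, 0.142]
orientation: [-0.385, 0.923, 0.001, 0.001]
ft_force: [-0.7, -0.5, -0.2]
opening: 0.591
```

```bash
python3 - <<'E'
from h import *
st();need([.5527,-.005,.141],90)
e=cam("scene");np.save("s15.npy",e,allow_pickle=True);crop(e,225,195,40,40,14,"sc16")
E
```

```text
t 19.95 p [ 0.5532 -0.005   0.142 ] q [-0.385  0.923  0.001  0.001] F [-0.72 -0.54 -0.2 ] M [-0.128 -0.059 -0.034] open 0.591 j [ 0.344  0.306 -0.449 -0.002 -0.814 -1.124]
jaw yaw 135.23 shift shares [-0.011 -0.001 -0.02 ] turn shares [-0.003  0.003 -1.579]
```

View pics/sc16.png

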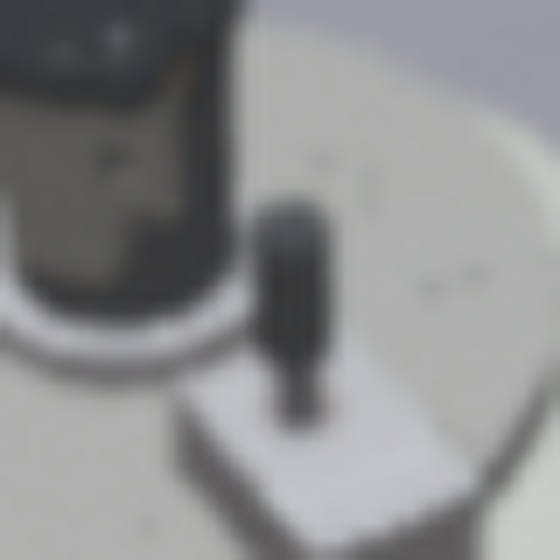

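Request:
jog_arm([
  [0,0,0,0,0,0,0],
  [0,0,0,0,0,0,0],
  [0,0,0,0,0,0,0],
  [0,0,0,0,0,0,0],
  [0,0,0.1,0,0,0,0],
  [0,0,0.3,0,0,0,0],
  [0,0,0.5,0,0,0,0],
  [0,0,0.5,0,0,0,0.5],
  [0,0,0.1,0,0,0,1],
  [0,0,0,0,0,0,1],
])

```text
time: 21.0
ee_pos: [0.5525, -0.0051, 0.2206]
orientation: [-0.385, 0.923, 0.001, 0.0]
ft_force: [-0.4, -0.6, 0.0]
opening: 0.788
```

```bash
python3 - <<'E'
from h import *
st();need([.6332,-.0055,.22],90)
e=cam("scene");np.save("s17.npy",e,allow_pickle=True);crop(e,195,160,100,100,6,"sc17")
e=cam("side");np.save("i17.npy",e,allow_pickle=True);crop(e,220,110,130,110,6,"si17")
E
```

```text
t 21.0 p [ 0.5525 -0.0051  0.2206] q [-0.385  0.923  0.001  0.   ] F [-0.41 -0.62  0.02] M [ 0.037  0.019 -0.059] open 0.788 j [ 0.344  0.218 -0.359 -0.002 -0.994 -1.124]
jaw yaw 135.27 shift shares [ 1.615 -0.008 -0.013] turn shares [-3.00e-03  1.00e-03 -1.58e+00]
```

View pics/sc17.png

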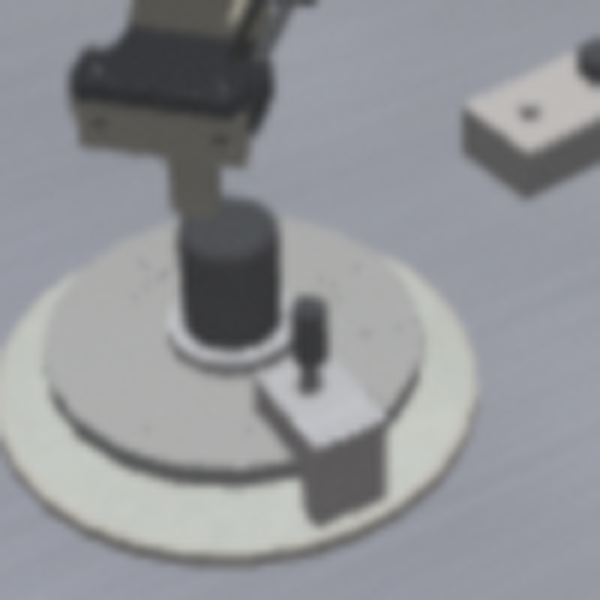

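View pics/si17.png

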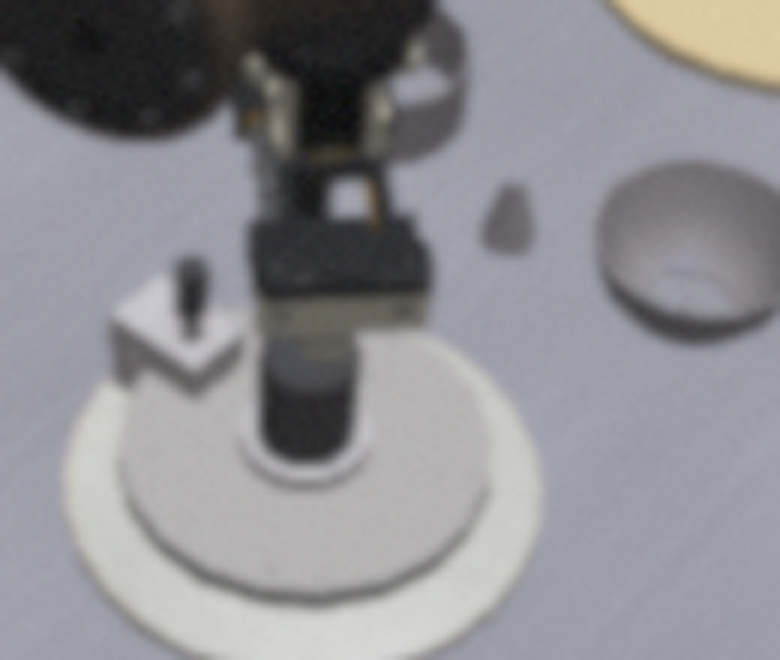

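```bash
python3 - <<'E'
from h import *
d=np.load("s17.npy",allow_pickle=True).item();e=np.load("i17.npy",allow_pickle=True).item()
d0=np.load("s12.npy",allow_pickle=True).item()
S=lambda x,y:((x+.5)/6-.5+195,(y+.5)/6-.5+160)
I=lambda x,y:((x+.5)/6-.5+220,(y+.5)/6-.5+110)
print(tri([(d,S(310,304)),(e,I(191,266))]))
for z in(.102,.120,.126): print(z,(w2p(d,[[.634,-.0055,z]])[0]-[195,160]+.5)*6,(w2p(e,[[.634,-.0055,z]])[0]-[220,110]+.5)*6)
E
```

```text
[ 0.63191396 -0.00383347  0.11856645]
0.102 [306.58120722 333.22644219] [186.87638472 285.78479908]
0.12 [305.79624397 305.08735093] [187.05274862 261.76114594]
0.126 [305.53141391 295.58023972] [187.11227855 253.64401963]
```

Request:
jog_arm([
  [0.2,0,0,0,0,0,1],
  [0.3,0,0,0,0,0,1],
  [0.3,0,0,0,0,0,1],
  [0.3,0,0,0,0,0,1],
  [0.3,0,0,0,0,0,1],
  [0.15,0,0,0,0,0,1],
  [0,0,0,0,0,0,1],
  [0,0,0,0,0,0,1],
  [0,0,0,0,0,0,1],
  [0,0,0,0,0,0,1],
])

```text
time: 22.1
ee_pos: [0.632, -0.006, 0.2108]
orientation: [-0.385, 0.923, 0.002, -0.007]
ft_force: [0.8, -0.1, 1.0]
opening: 0.007
```

```bash
python3 - <<'E'
from h import *
st();need([.6332,-.0055,.200])
E
```

```text
t 22.1 p [ 0.632  -0.006   0.2108] q [-0.385  0.923  0.002 -0.007] F [ 0.8  -0.1   0.98] M [ 0.072 -0.06  -0.032] open 0.007 j [ 0.298  0.356 -0.185 -0.003 -1.044 -1.077]
jaw yaw 135.25 shift shares [ 0.024  0.009 -0.216] turn shares [ 0.004 -0.029 -0.   ]
```

Fingers are shut above the pin. I'll correct the tilt and lower to 4 mm above the head.

Request:
jog_arm([
  [0.02,0.008,-0.08,0.004,-0.025,0,1],
  [0,0,-0.1,0,0,0,1],
  [0,0,-0.1,0,0,0,1],
  [0,0,-0.02,0,0,0,1],
  [0,0,0,0,0,0,1],
  [0,0,0,0,0,0,1],
])

```text
time: 22.7
ee_pos: [0.632, -0.0054, 0.1952]
orientation: [-0.385, 0.923, 0.0, 0.0]
ft_force: [-0.7, 0.9, -0.5]
opening: 0.006
```

```bash
python3 - <<'E'
from h import *
st();need([.6332,-.0055,.186])
e=cam("scene");crop(e,215,170,70,70,8,"sc18")
d=cam("wrist");crop(d,160,120,190,140,4.2,"w18")
E
```

```text
t 22.7 p [ 0.632  -0.0054  0.1952] q [-0.385  0.923  0.     0.   ] F [-0.71  0.93 -0.48] M [ 0.021 -0.003  0.012] open 0.006 j [ 2.99e-01  3.64e-01 -2.14e-01 -1.00e-03 -9.93e-01 -1.08e+00]
jaw yaw 135.28 shift shares [ 0.024 -0.002 -0.185] turn shares [-0.001 -0.     0.   ]
```

View pics/sc18.png

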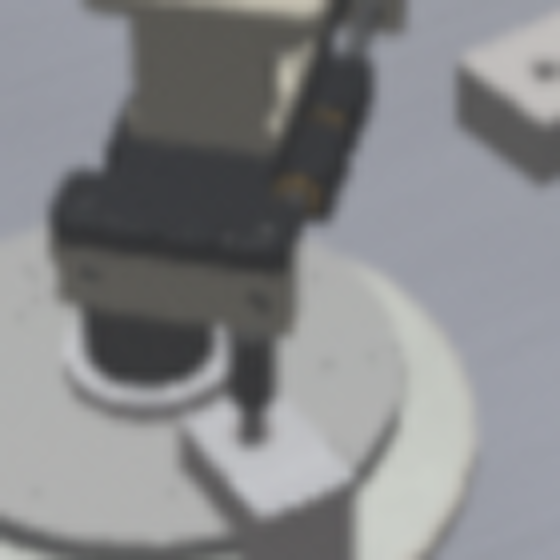

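View pics/w18.png

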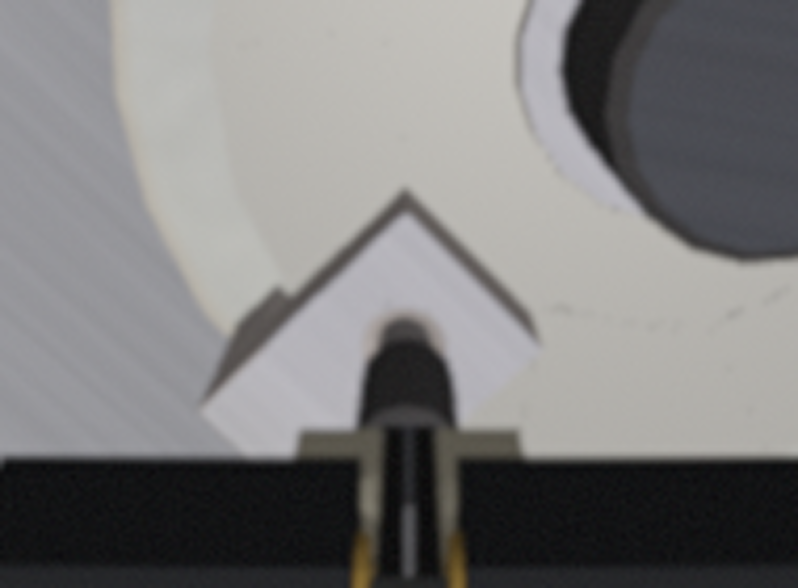

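Request:
jog_arm([
  [0.024,0,-0.04,0,0,0,1],
  [0,0,-0.04,0,0,0,1],
  [0,0,-0.03,0,0,0,1],
  [0,0,-0.02,0,0,0,1],
  [0,0,0,0,0,0,1],
])

```text
time: 23.3
ee_pos: [0.6337, -0.0054, 0.1885]
orientation: [-0.385, 0.923, 0.0, 0.0]
ft_force: [0.6, 0.2, -0.2]
opening: 0.001
```

Request:
jog_arm([
  [0,0,-0.02,0,0,0,1],
  [0,0,-0.02,0,0,0,1],
])

```text
time: 23.5
ee_pos: [0.6337, -0.0054, 0.1864]
orientation: [-0.385, 0.923, 0.0, 0.001]
ft_force: [0.1, -0.2, 0.4]
opening: 0.007
```

Request:
jog_arm([
  [0,0,-0.02,0,0,0,1],
  [0,0,-0.02,0,0,0,1],
])

```text
time: 23.7
ee_pos: [0.634, -0.0054, 0.1847]
orientation: [-0.385, 0.923, 0.0, 0.001]
ft_force: [-0.1, 0.3, 2.5]
opening: 0.004
```

Request:
jog_arm([
  [0,0,-0.02,0,0,0,1],
  [0,0,-0.03,0,0,0,1],
])

```text
time: 23.9
ee_pos: [0.6347, -0.0054, 0.1831]
orientation: [-0.385, 0.923, -0.0, 0.002]
ft_force: [0.2, -0.2, 3.8]
opening: 0.002
```

Request:
jog_arm([
  [0,0,-0.03,0,0,0,1],
  [0,0,-0.03,0,0,0,1],
])

```text
time: 24.1
ee_pos: [0.635, -0.0054, 0.1804]
orientation: [-0.385, 0.923, -0.001, 0.002]
ft_force: [0.3, -0.4, 3.0]
opening: 0.007
```

Request:
jog_arm([
  [-0.006,0,-0.03,0,0.002,0,1],
  [-0.006,0,-0.03,0,0.002,0,1],
  [-0.006,0,-0.03,0,0.002,0,1],
])

```text
time: 24.4
ee_pos: [0.6341, -0.0054, 0.1756]
orientation: [-0.385, 0.923, 0.0, 0.001]
ft_force: [0.3, -0.6, 2.5]
opening: 0.007
```

```bash
python3 - <<'E'
from h import *
st();need([.6334,-.0055,.168])
E
```

```text
t 24.4 p [ 0.6341 -0.0054  0.1756] q [-0.385  0.923  0.     0.001] F [ 0.3  -0.58  2.53] M [0.018 0.074 0.028] open 0.007 j [ 0.299  0.385 -0.232 -0.    -0.952 -1.078]
jaw yaw 135.32 shift shares [-0.014 -0.002 -0.152] turn shares [-0.002  0.003 -0.   ]
```

Request:
jog_arm([
  [-0.005,0,-0.03,0,0.002,0,1],
  [-0.003,0,-0.03,0,0,0,1],
  [0,0,-0.03,0,0,0,1],
])

```text
time: 24.7
ee_pos: [0.6337, -0.0054, 0.1706]
orientation: [-0.385, 0.923, 0.0, 0.0]
ft_force: [0.8, 0.0, 3.3]
opening: 0.005
```

Request:
jog_arm([
  [0,0,-0.025,0,0,0,1],
  [0,0,-0.025,0,0,0,1],
])

```text
time: 24.9
ee_pos: [0.6337, -0.0053, 0.1678]
orientation: [-0.385, 0.923, 0.0, 0.0]
ft_force: [-1.3, 0.0, 11.3]
opening: 0.0
```

Request:
jog_arm([
  [0,0,-0.02,0,0,0,1],
  [0,0,-0.02,0,0,0,1],
])

```text
time: 25.1
ee_pos: [0.6339, -0.0054, 0.1678]
orientation: [-0.386, 0.923, -0.0, 0.001]
ft_force: [-3.6, 0.7, 11.0]
opening: 0.006
```

Request:
jog_arm([
  [0,0,0.02,0,0,0,1],
  [0,0,0.1,0,0,0,1],
  [0,0,0.3,0,0,0,1],
  [0,0,0.5,0,0,0,1],
  [0,0,0.6,0,0,0,1],
  [-0.3,0,0.6,0,0,0,1],
  [-0.6,0,0.3,0,0,0,1],
  [-0.6,0,0,0,0,0,1],
  [-0.3,0,0,0,0,0,1],
  [0,0,0,0,0,0,1],
  [0,0,0,0,0,0,1],
])

```text
time: 26.2
ee_pos: [0.5383, -0.0058, 0.2893]
orientation: [-0.385, 0.923, 0.001, -0.004]
ft_force: [0.6, 0.9, -0.1]
opening: 0.002
```

```bash
python3 - <<'E'
from h import *
st()
d=cam("scene");np.save("s20.npy",d,allow_pickle=True);crop(d,195,160,100,100,6,"sc20")
e=cam("side");np.save("i20.npy",e,allow_pickle=True);crop(e,220,110,130,110,6,"si20")
cv2.imwrite("pics/scfull.png",d["img"][:,:,::-1])
for z in(.102,.104,.108): print(z,(w2p(d,[[.634,-.0055,z]])[0]-[195,160]+.5)*6,(w2p(e,[[.634,-.0055,z]])[0]-[220,110]+.5)*6)
E
```

```text
t 26.2 p [ 0.5383 -0.0058  0.2893] q [-0.385  0.923  0.001 -0.004] F [ 0.63  0.87 -0.14] M [ 0.057 -0.053  0.016] open 0.002 j [ 0.352  0.14  -0.288 -0.003 -1.15  -1.131]
0.102 [306.58120722 333.22644219] [186.87638472 285.78479908]
0.104 [306.49468823 330.12788368] [186.89581779 283.13946939]
0.108 [306.32112855 323.90988595] [186.93480532 277.83096199]
```

View pics/sc20.png

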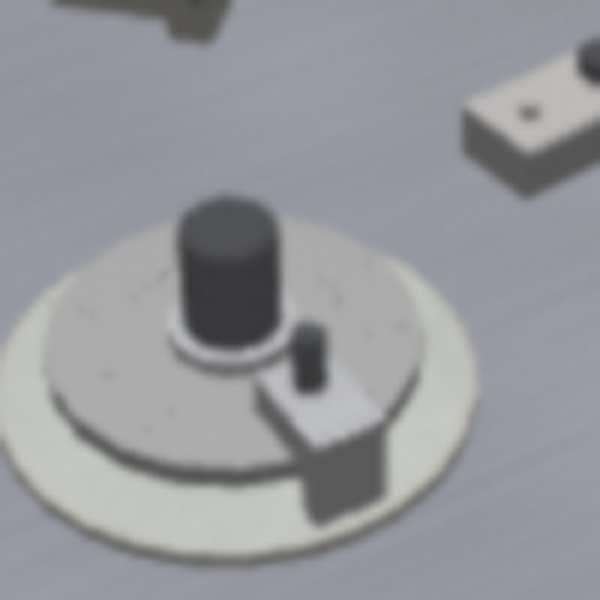

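View pics/si20.png

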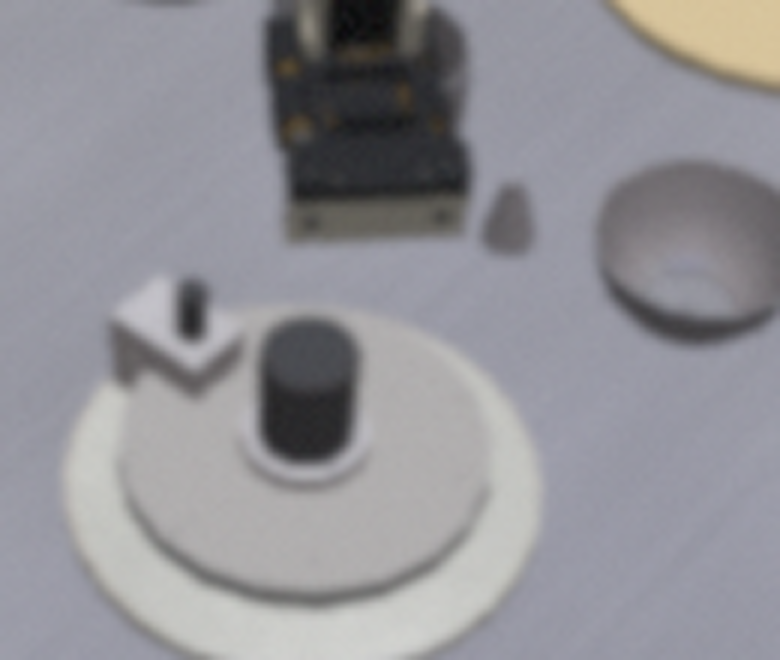

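View pics/scfull.png

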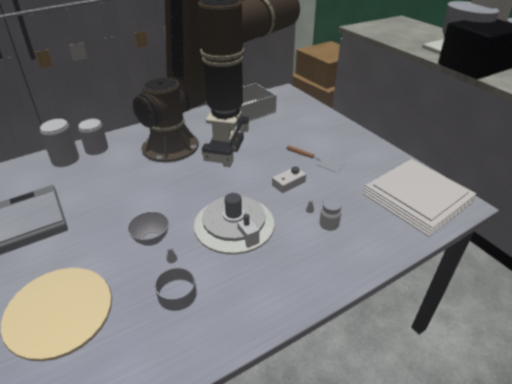

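The head sits flush on the arm: its top is at scene crop (310,332), against the 333 expected for 0.102 m. No shank shows, the pin is upright, and the other things haven't moved. The robot is clear, so I'm handing in.

```bash
python3 - <<'E'
from cell import env
print(env.hand_in())
E
```

```text
the job is handed in; nothing more can be done
None
```

The turntable is locked: the lock pin is fully home with its head down on the arm. I handed the job in at about 26 s of the 72 s allowed.

**What I did**
- **Pin placing:** I took the pin from the rest, lowered it into the guide hole until it touched the flange, and let go.
- **Turning the hub:** I gripped the knob lightly (12 N) and turned it anticlockwise about 45° at roughly 0.2 rad/s, slower near the end. I stopped when the pictures showed the pin drop by about 6 mm. Its head top then measured 0.119 m against 0.120 m expected.
- **Pushing home:** I pushed down with closed fingertips. The force read 2.5 to 4 N while the plug moved, then rose to about 11 N once the head met the arm. I then backed the arm off.

**Last checks**
- **Pin position:** The last pictures show the head flush on the arm and upright. The top of its head matched the home height to about 1 mm in the scene view.
- **Surroundings:** The gripper was clear of everything, and the other things looked unmoved by eye.

**Not confirmed**
- **Torque:** I did not see the rise in torque that marks the catch. I stopped on the visible drop of the pin instead.
- **Knob slip and pin-to-hub force:** Neither can be read directly. In the early part of the turn, where the flange hole was visible, the hub's angle matched the gripper's to within 0.1°.
- **Measured positions:** The scene and side cameras disagreed by up to 5 to 10 mm along x at the start, so I went by the wrist camera, which fitted what I felt on contact.

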